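Set up the folding counter mirror and pin it upright

ROBOT

A 7-joint arm with a two-finger parallel gripper is mounted at the origin on the work surface; the furniture and walls round the work are solid. World frame = base frame: x ahead of the robot, y to its left, z up, the work surface at z = 0. Lengths are in m, angles in rad, forces in N, time in s.
With the tool pointing down it reaches from about 0.4 to 0.85 m from the base axis. Payload 10.4 kg.
Tool frame: the origin (TCP) lies midway between the tips of the shut fingers; the grasp point (between the pads) lies 19 mm behind it; z points along the fingers, y is the line along which they close (so a half turn about z gives the same grasp; the last joint's range is limited). The gripper opens to 85 mm and grips with 20 to 120 N. Pads are 22 mm wide; open, the fingers measure 114 mm over their backs; the gripper's body (76 mm by 85 mm) begins 54 mm behind the grasp point. The pads swing forward as they close: fully open they stand 13 mm farther back than shut.
Start: joints at [1.312, 0.332, -0.065, 1.46, 0.022, 1.35, -0.088], TCP at [0.146, -0.608, 0.231] pointing down, gripper open.
Joint ranges: [-2.6, 2.6], [-0.5, 2.12], [-1.47, 1.34], [0.16, 2.42], [-1.27, 4.41], [0.06, 2.06], [-2.6, 2.6]. Speed limits (rad/s): [2.22, 2.22, 2.79, 2.79, 3.14, 3.14, 3.14].

INTERFACE

Orientations are given as a unit quaternion [x, y, z, w].
In Python, from workcell import get_obs, camera, camera_params, hand_in gives the robot as it stands.
- The arm moves only by the tool carry_out, never from a script. Its argument "commands" is a list that holds one entry, the list of rows, each a list of 6 numbers: the shift along the tool's x, y, z in units of 40 mm (1.0 is 40 mm), then the turn, a rotation vector about the tool's x, y, z in units of 6 degrees (1.0 is 6 degrees). In form: [[[x, y, z, ax, ay, az], ...]]. A call has 1 to 20 rows; each row shifts and turns the commanded pose from where the row before left it, along the tool's axes as they then stand; what a row does not reach is not made up. A row lasts 1/12 s, in which the tool goes at most 41.7 mm and 7.16 degrees, less where a joint would pass 70% of its speed; a pose out of reach is approached as far as the arm can. A call is refused whole if a number of a shift passes 1 or a number of a turn 1, either way. A call with a gripper value outside its range is refused whole. "hand" is the closure, from -1 (fully open) to 1 (shut), set as the call begins (left out, the last holds). The fingers move at their own pace and stop on an object; "force" is the grip in N (left out, the last holds). Time passes only in rows, so rows that do not move let the fingers close. It gives the time, the measured TCP pose, the force, the opening and the grip force at its end, in the units of the state.
- get_obs(): the state, without advancing time (a new reading comes with each control period).
- camera(name): name is "side" or "top"; returns the picture (384x512x3 uint8, red, green, blue); there is no depth.
- camera_params(name): a dict with "mtx" (3x3 intrinsics, pixels), "k1" (the pictures are not rectified: a ray, as slopes to the right and down, at radius r is drawn at 1 + k1 r^2 times it, then the intrinsics apply), "R" (3x3) and "t" (3): a world point X has camera coordinates R X + t. Camera axes: x right, y down, z forward; pixel columns grow to the right and rows downward; lengths in m; the calibration is good to about 2 mm. A picture is of the moment at which its call begins. camera_params takes no time and is no camera call.
- hand_in(): hands the job in; it is judged then, once.
The state is a dict: "clock": time; "joint_pos": joint angles; "joint_velocities": joint speeds; "tau": joint torques, N m; "position": TCP position; "ee_rot": TCP orientation; "ft_force": force on the tool from outside, world axes, zero at the start; "torque": the same for the moment, N m; "grip_width": opening from 0.0 (shut) to 1.0 (fully open); "grasp_force": force on a finger pad.
Only numpy, scipy, OpenCV 4.12 (cv2) and the standard library are available. Lean on these libraries where they do the work, as an engineer would, in place of code of your own. Each camera call takes 0.05 s, during which the arm holds its last target. There are 200 camera calls.

TASK

The counter mirror is still folded flat and locked for the night. Pull its T-handled lock pin right out and lay the pin down flat on the counter, then fold the mirror up as far as it goes by its carrying handle. Take the pin up again and push it through the realigned holes until it clicks fully home, so that the mirror is locked upright; leave the goods round about where they are.

Things in the scene. Friction and masses are not known exactly. Their poses are not given: they have to be found in the camera images.
- counter_mirror: fixed foot of the folding counter mirror: birch board 222x150x12 mm under a grey index arch. Origin: on the counter (z = 0) straight below the hinge axis, which is 62 mm up and runs along the foot's y. Its x is level and points from the hinge to the folded panel; z up. The board spans x -72 to +150 mm, y -75 to +75 mm
- arch_hole (a point): outer mouth of the arch's level hole (15.8 mm wide, 14 mm deep, pointing at the hinge axis), on the foot's -x side, 50 mm from the hinge axis, 62 mm above the counter; axes as the foot's. The arch is 36 to 50 mm from the hinge axis, 30 mm wide in y, with a like hole straight up, where the pin starts
- mirror_panel (a joint): panel hinge, rad: 0 folded flat (start), 1.571 upright against its stop. Opening swings the handle from the foot's +x to straight above the hinge, and the sleeve from above the hinge to the foot's -x side, lined up with the arch's level hole. The panel weighs about 0.35 kg, the hinge has 0.15 N m friction: let go upright, it stays; let go low, it sinks back
- handle_bar (a point): middle of the round wooden bar (12 mm thick, 88 mm long) of the panel's carrying handle, 205 mm from the hinge axis. Between bar and frame is a through hand hole, 37 mm by about 90 mm. The bar can turn between fingertips. Axes are the panel's: x from hinge to bar, y along the bar, z up when folded, to the foot's -x when upright
- sleeve_mouth (a point): centre of the outer mouth of the sleeve's hole (15.2 mm wide, 22 mm long, chamfered), 75 mm from the hinge axis. The sleeve is an aluminium block 30x48x22 mm that turns with the panel. z points straight out of the hole (up while folded, to the foot's -x when upright); x and y are the panel's
- lock_pin: loose steel ball-lock pin, 116 mm, 0.18 kg, starts home in the sleeve. Origin: under its collar, which sits on the sleeve's mouth when home; z runs to the handle. Along z: 14 mm shank -58 to 0 mm; collar, 20 mm thick, 0 to 6; neck, 15 mm, 6 to 38; grey T-handle 38 to 58, 56 mm long in y, 20 thick in x. Laid down, it lies level on collar and T, axis 10 mm up. Any turn about z works
- pin_tip (a point): tapered tip of the pin's shank, on its axis, 58 mm from the collar; axes as the pin's. Two sprung balls stand 3 mm proud 45 mm from the collar: they resist with roughly 8 to 20 N on the way out and again on the way in, and have snapped out behind the arch wall when the pin is home
- birch_mirror: loose birch hand mirror in a clear bag, 164x90x5 mm, lying flat; goods on display, not to be moved. Origin: centre of its underside
- pouch_rest: loose brass rest holding an upright spectacle pouch, 62x57x111 mm high; goods on display, not to be moved. Origin: centre of its underside
- leather_wallet: loose folded dark brown leather wallet, 88x109x14 mm, lying flat; goods on display, not to be moved. Origin: centre of its underside

How it is judged:
On the way, in this order (a step that is already met when the one before it is completed fails the run):
1. the lock pin is pulled right out of the sleeve while the mirror is still folded flat (distance between lock_pin and sleeve_mouth above 0.062 m and value of joint mirror_panel below 0.1 rad), for 0.1 s.
2. the pin lies flat on the counter, let go, the mirror still folded (height (world z) of lock_pin below 0.04 m and angle between lock_pin's own z axis and vertical between 1.3 and 1.85 rad and contact force between the fingers and lock_pin below 0.1 N and linear speed of lock_pin below 0.05 m/s and value of joint mirror_panel below 0.1 rad), for 0.2 s.
3. the mirror is folded fully upright while the pin still lies on the counter (value of joint mirror_panel above 1.54 rad and height (world z) of lock_pin below 0.04 m), for 0.2 s.
4. the pin is pushed home through sleeve and arch (value of joint mirror_panel above 1.54 rad and distance between lock_pin and sleeve_mouth below 0.0035 m and angle between the z axis of lock_pin and the z axis of sleeve_mouth, either way round below 0.1 rad), for 0.2 s.
At the end, for the whole second after the job is handed in: The mirror stands fully upright (hinge above 1.54 rad) and the lock pin is home in sleeve and arch: its collar within 3.5 mm of the sleeve's mouth, in line with the hole within 0.1 rad, at rest and let go (all of step 4 and linear speed of lock_pin below 0.02 m/s and contact force between the fingers and lock_pin below 0.1 N); the robot touches nothing.
It fails at once if a bystander (hand mirror, pouch on its rest or leather wallet) is moved more than 3 cm (distance of any of birch_mirror, pouch_rest, leather_wallet from where it was at the start of the episode above 0.03 m).
It also fails if it takes over 72 s, if anything falls off the work surface, if the arm or the gripper's body presses on something with over 40 N, if the wrist force passes 120 N, or if a joint passes its speed limit or range.

## Working session

There is one attempt and no reset: what is moved stays moved. The work goes in short steps, Python scripts to look and compute and a tool call to move; the robot and the scene stay as the last step left them, time stands still between calls to the robot, and variables do not carry over. Pictures are saved under pics/ and viewed, at most 10 in all, crops included, and the job is handed in when it is done.

Besides the shell and the picture viewer there is one more tool, called after "Request:" as name([rows], argument=value, ...), one row to a line, values as JSON. carry_out: Moves the arm, as the interface text tells. Its arguments: {"type":"object","properties":{"commands":{"type":"array"},"hand":{"type":"number"},"force":{"type":"number"}},"required":["commands"]}

```bash
mkdir -p pics; ls; cat > h.py <<'E'
import numpy as np, cv2
from scipy.spatial.transform import Rotation as Ro
from workcell import get_obs, camera, camera_params, hand_in
def snap(name,fn,crop=None,scale=1):
    im=camera(name)[:,:,::-1]
    if crop: x0,y0,x1,y1=crop; im=im[y0:y1,x0:x1]
    im=cv2.resize(np.ascontiguousarray(im),None,fx=scale,fy=scale,interpolation=cv2.INTER_CUBIC)
    cv2.imwrite('pics/'+fn,im)
def proj(name,X):
    p=camera_params(name); X=np.atleast_2d(X); c=X@np.array(p['R']).T+np.array(p['t'])
    s=c[:,:2]/c[:,2:]; s=s*(1+p['k1']*(s**2).sum(1,keepdims=True)); M=np.array(p['mtx'])
    return s@M[:2,:2].T+M[:2,2]
def ray(name,uv):
    p=camera_params(name); M=np.array(p['mtx']); d=(np.array(uv,float)-M[:2,2])/[M[0,0],M[1,1]]
    s=d.copy()
    for _ in range(30): s=d/(1+p['k1']*(s@s))
    R=np.array(p['R']); return -R.T@np.array(p['t']), R.T@np.array([*s,1])
def atz(name,uv,z):
    o,d=ray(name,uv); return o+d*(z-o[2])/d[2]
E
python3 - <<'E'
from h import *
a=camera('top');b=camera('side')
cv2.imwrite('pics/t0.png',cv2.resize(a[:,:,::-1],(800,600)));cv2.imwrite('pics/s0.png',cv2.resize(b[:,:,::-1],(800,600)))
for n in('top','side'):
    p=camera_params(n);print(n,p['mtx'],p['k1'],-np.array(p['R']).T@p['t'],p['R'])
print(get_obs())
E
```

```text
pics
top [[368.42622362   0.         257.68781432]
 [  0.         368.42622362 193.94280434]
 [  0.           0.           1.        ]] 0.007678733499519173 [0.2850081  0.03042027 1.4731583 ] [[ 0.0224663  -0.99967648 -0.01192509]
 [-0.98561085 -0.02014821 -0.16782522]
 [ 0.16753066  0.01552391 -0.98574464]]
side [[380.60963342   0.         242.79222981]
 [  0.         380.60963342 194.69469036]
 [  0.           0.           1.        ]] -0.06410196041547794 [0.01709865 0.9360191  0.79890818] [[-0.88458609 -0.46633136 -0.00652067]
 [-0.25345322  0.49241925 -0.83263722]
 [ 0.39149575 -0.73488662 -0.5537804 ]]
{'clock': 0.1, 'joint_pos': array([ 1.31238773,  0.33282163, -0.06469394,  1.46082239,  0.02158652,
        1.34990709, -0.08851718]), 'joint_velocities': array([ 1.93164942e-03, -1.61762141e-03,  6.61276465e-04, -8.21953614e-04,
        1.59799305e-03, -7.46588572e-05, -1.36475135e-04]), 'tau': array([ 1.04000821e-03, -6.26749420e+01,  4.88896086e-02, -3.92430782e+01,
        1.62639673e-02,  7.00265533e-03,  1.15573307e-04]), 'position': array([ 0.14594119, -0.60738916,  0.23060407]), 'ee_rot': array([ 9.93057573e-01,  1.17627626e-01, -9.64902052e-05, -6.24460715e-04]), 'ft_force': array([ 0.96670634,  0.3614056 , -1.20549127]), 'torque': array([ 0.04684865, -0.00198098,  0.01841553]), 'grasp_force': 0.0, 'grip_width': 1.0007907988084808}
```

View pics/t0.png

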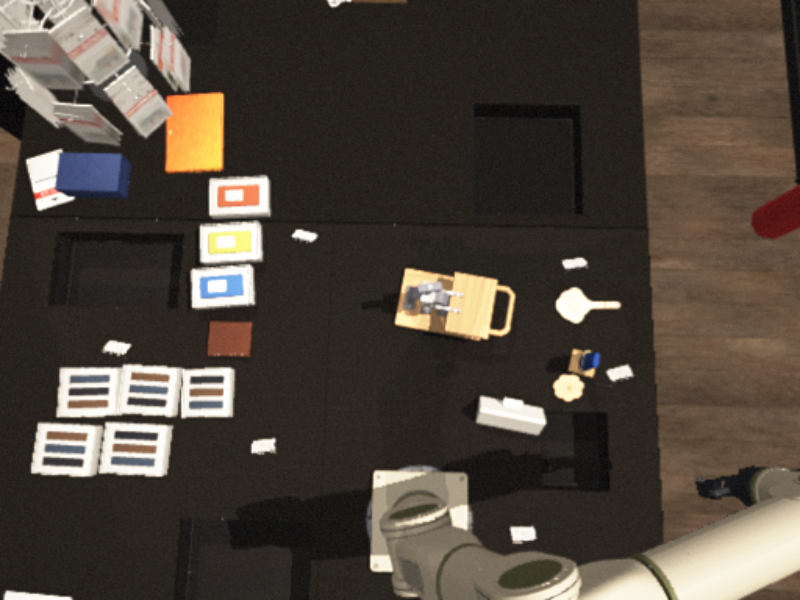

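View pics/s0.png

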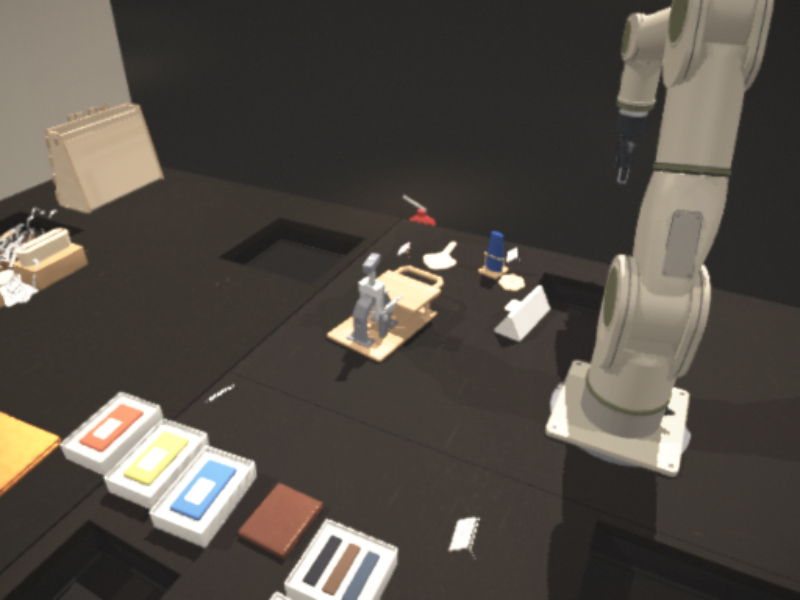

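The top view shows the mirror around (455,305) of 800x600, its handle bar at (510,310) towards -y and the pin T at about (415,298). The hand mirror is at (585,305), the pouch at (585,362) and the wallet at (230,338). I'll crop in for precision.

```bash
python3 - <<'E'
from h import *
snap('top','t1.png',(245,160,345,230),8)
snap('side','s1.png',(200,150,300,235),7)
E
```

```text
(no output)
```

View pics/t1.png

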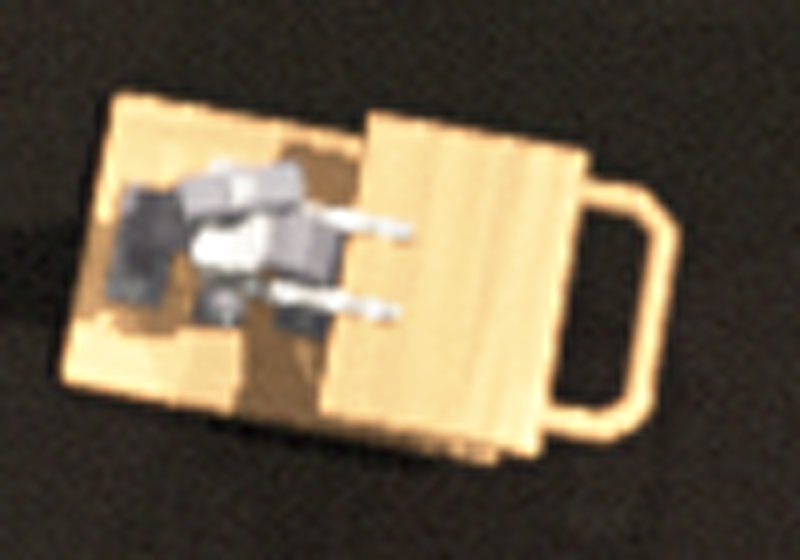

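View pics/s1.png

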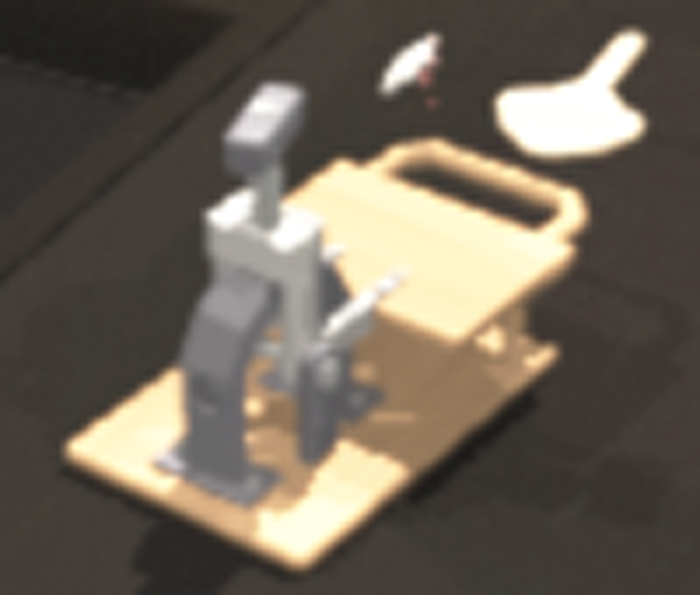

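The crops show the board corners at top-crop (118,92), (62,382), (498,463) and side-crop (68,450), (302,572), (555,350). The T's top is centred near top-crop (242,190). The bar runs from (665,235) to (640,410). I'll fit the foot pose to these.

```bash
cat >> h.py <<'E'
def un(p,x0,y0,s): return [x0+(p[0]+.5)/s-.5, y0+(p[1]+.5)/s-.5]
E
python3 - <<'E'
from h import *
from scipy.optimize import least_squares
T=lambda u,v:un((u,v),245,160,8); S=lambda u,v:un((u,v),200,150,7)
C=np.array([[-.072,.075,.012],[-.072,-.075,.012],[.150,-.075,.012]])
t=np.array([T(118,92),T(62,382),T(498,463)]); s=np.array([S(68,450),S(302,570),S(555,350)])
def W(p,C): return Ro.from_euler('z',p[2]).apply(C)+[p[0],p[1],0]
def f(p): 
    w=W(p,C); return np.r_[(proj('top',w)-t).ravel(),(proj('side',w)-s).ravel()]
r=least_squares(f,[.55,-.1,-1.6]); p=r.x; print('foot',p, np.round(r.fun,1))
# T handle: top face corners / center in both
for z in(.195,.185): print('Ttop',z,atz('top',T(242,190),z))
a=atz('top',T(180,200),.185);b=atz('top',T(305,185),.185);print('T dir',b-a,np.linalg.norm(b-a),np.arctan2(*(b-a)[[1,0]]))
# triangulate T centre & bar
def tri(u,v):
    A=[];B=[]
    for n,x in(('top',u),('side',v)):
        o,d=ray(n,x); d/=np.linalg.norm(d); P=np.eye(3)-np.outer(d,d); A.append(P);B.append(P@o)
    return np.linalg.lstsq(np.vstack(A),np.hstack(B),rcond=None)[0]
print('T tri',tri(T(242,192),S(265,132)),'expect sleeve',W(p,np.array([[0,0,.185]])))
print('bar tri',tri(T(653,318),S(510,165)),'expect',W(p,np.array([[.205,0,.07]])))
for q in([0,0,.195],[0,0,.137],[.205,.044,.062],[.205,-.044,.062]):
    w=W(p,np.array([q])); print(q,w.round(3),((proj('top',w)-[245,160])*8).round(),((proj('side',w)-[200,150])*7).round())
print('goods',atz('top',np.array([585,305])*.64,0),atz('top',np.array([585,362])*.64,.03),atz('top',np.array([230,338])*.64,0), atz('top',np.array([512,415])*.64,.03))
E
```

```text
foot [ 0.53945084 -0.00788556 -1.73470148] [-0.5  0.6 -0.4  0.4 -0.1  0.4 -1.  -0.4 -0.1 -1.3  0.4 -0.5]
Ttop 0.195 [ 0.54157871 -0.00911686  0.195     ]
Ttop 0.185 [ 0.54358606 -0.00942619  0.185     ]
T dir [ 0.00792275 -0.05551317  0.        ] 0.05607567672189991 -1.4290352490307965
T tri [ 0.54175224 -0.01004999  0.18296039] expect sleeve [[ 0.53945084 -0.00788556  0.185     ]]
bar tri [ 0.50483981 -0.21235575  0.06975563] expect [[ 0.50600052 -0.21013807  0.07      ]]
[0, 0, 0.195] [[ 0.539 -0.008  0.195]] [[236. 191.]] [[261. 109.]]
[0, 0, 0.137] [[ 0.539 -0.008  0.137]] [[231. 216.]] [[263. 216.]]
[0.205, 0.044, 0.062] [[ 0.549 -0.217  0.062]] [[658. 233.]] [[430. 150.]]
[0.205, -0.044, 0.062] [[ 0.463 -0.203  0.062]] [[630. 410.]] [[566. 200.]]
goods [ 0.53985805 -0.41741496  0.        ] [ 0.39076634 -0.40388071  0.03      ] [0.43490995 0.49637691 0.        ] [ 0.25702274 -0.22155147  0.03      ]
```

```bash
cat >> h.py <<'E'
def Rt(z,x):
    z=np.array(z,float);z/=np.linalg.norm(z);x=np.array(x,float);x-=z*(x@z);x/=np.linalg.norm(x)
    return np.c_[x,np.cross(z,x),z]
def plan(p1,R1,n,p0=None,R0=None):
    if p0 is None:
        o=get_obs();p0=o['position'];R0=Ro.from_quat(o['ee_rot']).as_matrix()
    d=R0.T@(np.array(p1)-p0);rv=Ro.from_matrix(R0.T@R1).as_rotvec()/n
    S=sum(Ro.from_rotvec(rv*k).as_matrix() for k in range(n))
    row=np.r_[np.linalg.solve(S,d)/.04,np.degrees(rv)/6]
    print(n,'x',row.round(2).tolist(),'turn/row',round(np.degrees(np.linalg.norm(rv)),1)); return row
FOOT=(.540,-.0085,-1.735)
def foot(x,y,z):
    c,s=np.cos(FOOT[2]),np.sin(FOOT[2]); return np.array([FOOT[0]+c*x-s*y,FOOT[1]+s*x+c*y,z])
FX=foot(1,0,0)-foot(0,0,0)
E
python3 - <<'E'
from h import *
for f in(30,50,81):
    a=np.array([np.cos(np.radians(f)),np.sin(np.radians(f)),0])
    for s in(1,-1):
        print(f,s); plan(np.array([.541,-.009,.32])-.12*a,Rt(a,[0,0,s]),36)
E
```

```text
30 1
36 x [0.3, -0.28, 0.21, 0.06, 0.41, -0.06] turn/row 2.5
30 -1
36 x [-0.17, -0.44, 0.37, 0.55, -0.08, 0.55] turn/row 4.7
50 1
36 x [0.34, -0.2, 0.25, 0.13, 0.4, -0.13] turn/row 2.7
50 -1
36 x [-0.08, -0.47, 0.26, 0.49, -0.16, 0.49] turn/row 4.3
81 1
36 x [0.39, -0.07, 0.3, 0.24, 0.36, -0.24] turn/row 3.0
81 -1
36 x [0.04, -0.49, 0.08, 0.4, -0.26, 0.4] turn/row 3.7
```

Request:
carry_out([
  [[0.2,-0.2,-0.5,0,0,0],[0.4,-0.4,-0.5,0,0,0],[0.55,-0.55,-0.4,0,0,0],[0.55,-0.55,-0.4,0,0,0],[0.55,-0.55,-0.4,0,0,0],[0.55,-0.55,-0.3,0,0,0],[0.55,-0.55,-0.3,0,0,0],[0.55,-0.55,-0.2,0,0,0],[0.55,-0.55,-0.2,0,0,0],[0.55,-0.55,0,0,0,0],[0.55,-0.55,0,0,0,0],[0.55,-0.55,0,0,0,0],[0.55,-0.55,0,0,0,0],[0.55,-0.55,0,0,0,0],[0.55,-0.55,0,0,0,0],[0.55,-0.55,0,0,0,0],[0.55,-0.55,0,0,0,0],[0.55,-0.55,0,0,0,0],[0.55,-0.55,0,0,0,0],[0.55,-0.55,0,0,0,0]],
], hand=-1)

```text
clock: 1.87
position: [0.4567, -0.0998, 0.3594]
ee_rot: [0.993, 0.118, 0.0, 0.0]
ft_force: [1.1, -1.0, -0.9]
grip_width: 0.999
grasp_force: 0.0
```

```bash
python3 - <<'E'
from h import *
print(get_obs()['joint_pos'])
for f in(0,30,50,81):
    a=np.array([np.cos(np.radians(f)),np.sin(np.radians(f)),0])
    print(f); plan(np.array([.541,-.009,.26])-.13*a,Rt(a,[0,0,1]),20)
E
```

```text
[ 0.77852408 -0.03017844 -0.63556386  1.60427669 -0.0175473   1.56126878
 -1.1918172 ]
0
20 x [-0.13, -0.13, 0.07, -0.09, 0.75, 0.09] turn/row 4.5
30
20 x [-0.11, -0.03, 0.09, 0.11, 0.74, -0.11] turn/row 4.6
50
20 x [-0.1, 0.03, 0.1, 0.24, 0.72, -0.24] turn/row 4.8
81
20 x [-0.06, 0.13, 0.1, 0.44, 0.65, -0.44] turn/row 5.4
```

Request:
carry_out([
  [[-0.1,0.03,0.1,0.24,0.72,-0.24],[-0.1,0.03,0.1,0.24,0.72,-0.24],[-0.1,0.03,0.1,0.24,0.72,-0.24],[-0.1,0.03,0.1,0.24,0.72,-0.24],[-0.1,0.03,0.1,0.24,0.72,-0.24],[-0.1,0.03,0.1,0.24,0.72,-0.24],[-0.1,0.03,0.1,0.24,0.72,-0.24],[-0.1,0.03,0.1,0.24,0.72,-0.24],[-0.1,0.03,0.1,0.24,0.72,-0.24],[-0.1,0.03,0.1,0.24,0.72,-0.24],[-0.1,0.03,0.1,0.24,0.72,-0.24],[-0.1,0.03,0.1,0.24,0.72,-0.24],[-0.1,0.03,0.1,0.24,0.72,-0.24],[-0.1,0.03,0.1,0.24,0.72,-0.24],[-0.1,0.03,0.1,0.24,0.72,-0.24],[-0.1,0.03,0.1,0.24,0.72,-0.24],[-0.1,0.03,0.1,0.24,0.72,-0.24],[-0.1,0.03,0.1,0.24,0.72,-0.24],[-0.1,0.03,0.1,0.24,0.72,-0.24],[-0.1,0.03,0.1,0.24,0.72,-0.24]],
])

```text
clock: 3.53
position: [0.451, -0.11, 0.2558]
ee_rot: [0.686, 0.295, 0.601, -0.287]
ft_force: [0.2, -0.7, -1.9]
grip_width: 1.004
grasp_force: 0.0
```

```bash
python3 - <<'E'
from h import *
o=get_obs();print(o['joint_pos'],Ro.from_quat(o['ee_rot']).as_matrix().round(2).tolist())
f=50
a=np.array([np.cos(np.radians(f)),np.sin(np.radians(f)),0])
plan(np.array([.541,-.009,.159])-.13*a,Rt(a,[0,0,1]),12)
E
```

```text
[ 1.37330166  0.34791673 -0.49638302  2.16951923 -1.25447348  1.46836914
  0.84798727] [[0.1, 0.75, 0.65], [0.06, -0.66, 0.75], [0.99, -0.04, -0.11]]
12 x [-0.2, 0.01, 0.02, 0.02, 0.09, -0.03] turn/row 0.6
```

```bash
python3 - <<'E'
from h import *
for f in (30,38):
    a=np.array([np.cos(np.radians(f)),np.sin(np.radians(f)),0])
    plan(np.array([.541,-.009,.159])-.11*a,Rt(a,[0,0,1]),14)
E
```

```text
14 x [-0.17, -0.07, 0.06, -0.22, 0.08, -0.01] turn/row 1.4
14 x [-0.17, -0.04, 0.06, -0.13, 0.08, -0.02] turn/row 0.9
```

Request:
carry_out([
  [[-0.17,-0.07,0.06,-0.22,0.08,-0.01],[-0.17,-0.07,0.06,-0.22,0.08,-0.01],[-0.17,-0.07,0.06,-0.22,0.08,-0.01],[-0.17,-0.07,0.06,-0.22,0.08,-0.01],[-0.17,-0.07,0.06,-0.22,0.08,-0.01],[-0.17,-0.07,0.06,-0.22,0.08,-0.01],[-0.17,-0.07,0.06,-0.22,0.08,-0.01],[-0.17,-0.07,0.06,-0.22,0.08,-0.01],[-0.17,-0.07,0.06,-0.22,0.08,-0.01],[-0.17,-0.07,0.06,-0.22,0.08,-0.01],[-0.17,-0.07,0.06,-0.22,0.08,-0.01],[-0.17,-0.07,0.06,-0.22,0.08,-0.01],[-0.17,-0.07,0.06,-0.22,0.08,-0.01],[-0.17,-0.07,0.06,-0.22,0.08,-0.01],[0,0,0,0,0,0]],
])

```text
clock: 4.78
position: [0.4562, -0.077, 0.1528]
ee_rot: [0.682, 0.185, 0.68, -0.193]
ft_force: [-0.2, 1.2, 0.7]
grip_width: 0.996
grasp_force: 0.0
```

```bash
python3 - <<'E'
from h import *
o=get_obs();print(o['joint_pos'],Ro.from_quat(o['ee_rot']).as_matrix().round(3).tolist())
f=30
a=np.array([np.cos(np.radians(f)),np.sin(np.radians(f)),0])
plan(np.array([.541,-.009,.159])-.11*a,Rt(a,[0,0,1]),6)
snap('side','s2.png',(190,100,320,235),5)
E
```

```text
[ 1.95238662  0.95387537 -1.03139389  2.41567769 -1.26667714  0.83249435
  1.27948477] [[0.006, 0.515, 0.857], [-0.009, -0.857, 0.515], [1.0, -0.011, -0.0]]
6 x [0.03, -0.07, -0.01, -0.03, 0.0, -0.02] turn/row 0.2
```

View pics/s2.png

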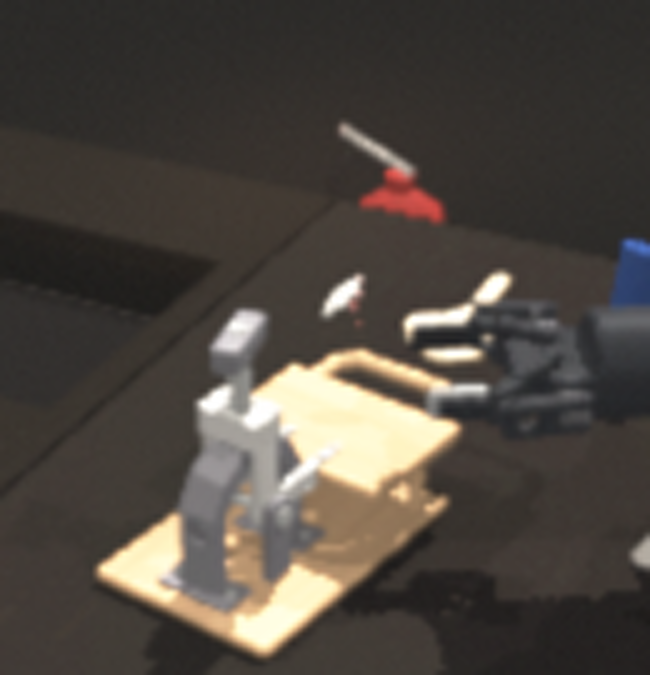

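Request:
carry_out([
  [[0.03,-0.07,0.15,-0.03,0,0],[0.03,-0.07,0.15,-0.03,0,0],[0.03,-0.07,0.15,-0.03,0,0],[0.03,-0.07,0.15,-0.03,0,0],[0.03,-0.07,0.15,-0.03,0,0],[0.03,-0.07,0.15,-0.03,0,0],[0,0,0,0,0,0]],
])

```text
clock: 5.42
position: [0.4877, -0.0549, 0.1572]
ee_rot: [0.681, 0.185, 0.682, -0.191]
ft_force: [-1.1, 0.1, 0.2]
grip_width: 1.006
grasp_force: 0.0
```

```bash
python3 - <<'E'
from h import *
o=get_obs();print(o['joint_pos'],Ro.from_quat(o['ee_rot']).as_matrix().round(3).tolist())
f=30
a=np.array([np.cos(np.radians(f)),np.sin(np.radians(f)),0])
plan(np.array([.541,-.009,.159])+.009*a,Rt(a,[0,0,1]),10)
E
```

```text
[ 1.96363915  1.12699632 -1.15867617  2.41554354 -1.26689526  0.62339114
  1.29853554] [[0.002, 0.512, 0.859], [-0.008, -0.859, 0.512], [1.0, -0.008, 0.003]]
10 x [0.0, -0.03, 0.2, -0.01, -0.0, -0.01] turn/row 0.1
```

```bash
cat > kin.py <<'E'
from h import *
from itertools import product
from scipy.optimize import least_squares
D=[([ 1.31238773,  0.33282163, -0.06469394,  1.46082239,  0.02158652,1.34990709, -0.08851718],[ 0.14594119, -0.60738916,  0.23060407],[.99306,.11763,-.0001,-.0006]),
([0.77852408,-0.03017844,-0.63556386,1.60427669,-0.0175473,1.56126878,-1.1918172],[0.4567,-0.0998,0.3594],[.993,.118,0,0]),
([1.37330166,0.34791673,-0.49638302,2.16951923,-1.25447348,1.46836914,0.84798727],[0.451,-0.11,0.2558],[0.686,0.295,0.601,-0.287]),
([1.95238662,0.95387537,-1.03139389,2.41567769,-1.26667714,0.83249435,1.27948477],[0.4562,-0.077,0.1528],[0.682,0.185,0.68,-0.193]),
([1.96363915,1.12699632,-1.15867617,2.41554354,-1.26689526,0.62339114,1.29853554],[0.4877,-0.0549,0.1572],[0.681,0.185,0.682,-0.191])]
def fk(q,P,sg):
    # P: c1,c7, then offsets (x,y,z) after joints 1..4,6 ; base height merged in P[2:5]
    R=Ro.identity();p=np.zeros(3)
    off=np.array(P[2:]).reshape(-1,3); k=0
    for i in range(7):
        ang=sg[i]*q[i]+(P[0] if i==0 else P[1] if i==6 else 0)
        R=R*Ro.from_rotvec(ang*np.array([0,0,1.] if i%2==0 else [0,1.,0]))
        if i in(0,1,3,5): p=p+R.apply(off[k]);k+=1
    return p,R
def res(P,sg):
    e=[]
    for q,x,o in D:
        p,R=fk(q,P,sg); e+=list((p-x)*5)+list((R.inv()*Ro.from_quat(o)).as_rotvec())
    return np.array(e)
def fit():
    best=None
    for s in product([1,-1],repeat=4):
        sg=[s[0],1,s[1],1,s[2],1,s[3]]
        for c7 in(0,1.57,3.14,-1.57):
            r=least_squares(res,[0,c7, 0,0,.3, 0,0,.45, 0,0,.45, 0,0,.25],args=(sg,))
            if best is None or r.cost<best[0]: best=(r.cost,r.x,sg)
    return best
if __name__=='__main__':
    c,x,sg=fit();print(c,sg,x.round(3),res(x,sg).round(3));np.savez('kin.npz',x=x,sg=sg)
E
python3 kin.py
```

```text
1.5161648943353834e-06 [-1, 1, -1, 1, -1, 1, -1] [ 0.     1.571  0.    -4.67   0.258 -0.     4.648  0.448 -0.    -0.024
  0.49   0.    -0.     0.343] [ 0.    -0.     0.    -0.    -0.     0.    -0.    -0.    -0.     0.
 -0.    -0.001 -0.     0.     0.    -0.     0.     0.     0.    -0.
  0.    -0.     0.     0.001  0.     0.    -0.     0.     0.001 -0.   ]
```

```bash
cat > ik.py <<'E'
from kin import *
K=np.load('kin.npz');KX,SG=K['x'],K['sg']
LO=np.array([-2.6,-.5,-1.47,.16,-1.27,.06,-2.6]);HI=np.array([2.6,2.12,1.34,2.42,4.41,2.06,2.6])
rng=np.random.default_rng(0)
def ik(p,R,q0=None,n=25,m=.08):
    Rg=Ro.from_matrix(R); out=[]
    w=.01
    for i in range(n if q0 is None else 1):
        s=rng.uniform(LO+m,HI-m) if q0 is None else np.clip(q0,LO+m+1e-3,HI-m-1e-3)
        def f(q):
            x,Rq=fk(q,KX,SG); return np.r_[(x-p)*5,(Rg.inv()*Rq).as_rotvec()]
        r=least_squares(f,s,bounds=(LO+m,HI-m),max_nfev=60)
        if r.cost<1e-5: out.append(r.x)
    return out
E
python3 - <<'E'
from ik import *
c=np.array([.541,-.009,.159])
for f in range(-120,121,20):
  for s in(1,-1):
    a=np.array([np.cos(np.radians(f)),np.sin(np.radians(f)),0]);R=Rt(a,[0,0,s])
    A=ik(c+.009*a,R); 
    if not A: print(f,s,'no grasp');continue
    n=[len(ik(c-.1*a,R,n=12)),len(A),len(ik(c+.009*a+[0,0,.08],R,n=12))]
    print(f,s,n,max(A,key=lambda q:np.min(np.r_[q-LO,HI-q])).round(2))
E
```

```text
-120 1 [0, 8, 0] [-0.88  1.23  0.77  1.27  0.39  1.97  2.51]
-120 -1 [0, 16, 9] [-0.96  1.33  0.96  1.27  0.27  1.93 -0.51]
-100 1 [3, 11, 1] [-0.75  0.94  0.27  1.52  0.84  1.9   2.22]
-100 -1 [9, 13, 6] [-1.1   1.13  0.79  1.54  0.52  1.67 -0.68]
-80 1 [2, 8, 3] [-0.75  0.79  0.11  1.8   1.1   1.77  2.09]
-80 -1 [5, 14, 7] [-1.29  1.02  0.8   1.83  0.71  1.39 -0.81]
-60 1 [1, 6, 5] [-0.68  0.67 -0.07  2.08  1.39  1.69  1.95]
-60 -1 [6, 15, 7] [-0.64  0.67 -0.11  2.08  1.41  1.71 -1.19]
-40 1 [0, 9, 4] [-0.03  0.71 -0.72  2.32  1.95  1.92  1.95]
-40 -1 [0, 16, 7] [ 0.02  0.74 -0.77  2.32  1.98  1.95 -1.18]
-20 1 no grasp
-20 -1 no grasp
0 1 no grasp
0 -1 no grasp
20 1 no grasp
20 -1 no grasp
40 1 [5, 12, 0] [ 1.81  1.4  -1.3   2.28 -0.84  0.4   0.93]
40 -1 [1, 5, 0] [ 0.32  0.59  0.23  2.34  4.33  1.61 -1.82]
60 1 [4, 5, 4] [ 1.48  1.06 -1.03  2.01 -0.89  0.97  0.84]
60 -1 [0, 2, 4] [ 1.38  0.95 -0.9   2.02 -1.03  1.07 -2.21]
80 1 [9, 16, 2] [ 1.25  1.08 -0.93  1.73 -0.69  1.32  0.66]
80 -1 [1, 3, 1] [ 0.9   0.86 -0.45  1.75 -1.04  1.54 -2.24]
100 1 [1, 10, 4] [ 1.11  1.26 -1.04  1.44 -0.41  1.59  0.46]
100 -1 [1, 1, 2] [ 0.47  0.93 -0.03  1.48 -1.07  1.96 -2.21]
120 1 [0, 12, 4] [ 0.92  1.41 -1.15  1.16 -0.21  1.92  0.33]
120 -1 no grasp
```

```bash
cat >> ik.py <<'E'
def pts(q):
    # shoulder, elbow, wrist
    P=np.array(KX).copy();off=P[2:].reshape(-1,3)
    R=Ro.identity();p=np.zeros(3);o=[];k=0
    for i in range(7):
        ang=SG[i]*q[i]+(P[0] if i==0 else P[1] if i==6 else 0)
        R=R*Ro.from_rotvec(ang*np.array([0,0,1.] if i%2==0 else [0,1.,0]))
        if i in(0,1,3,5): p=p+R.apply(off[k]);k+=1;o.append(p.copy())
    return np.array(o[1:3])
E
python3 - <<'E'
from ik import *
c=np.array([.541,-.009,.159])
for f,s in((55,1),(65,1),(80,1),(-60,-1),(-80,-1)):
    a=np.array([np.cos(np.radians(f)),np.sin(np.radians(f)),0]);R=Rt(a,[0,0,s])
    A=ik(c+.009*a,R); A=sorted(A,key=lambda q:-np.min(np.r_[q-LO,HI-q]))[:6:2]
    for q in A:
        print(f,q.round(2),'elb/wr',pts(q).round(2).tolist())
        for b in(ik(c-.1*a,R,q),ik(c+.009*a+[0,0,.08],R,q),ik(c+.009*a+[0,0,.08],Rt([0,0,-1],a*s),q)): print('   ',b[0].round(2) if b else None)
E
```

```text
55 [ 1.54  1.06 -1.06  2.08 -0.96  0.89  0.91] elb/wr [[-0.01, -0.39, 0.48], [0.35, -0.28, 0.16]]
    [ 1.7   1.01 -0.99  2.03 -0.81  1.1   0.82]
    [ 1.61  0.9  -1.18  2.1  -1.03  0.93  0.79]
    None
55 [ 1.67  1.31 -1.24  2.07 -0.59  0.73  0.64] elb/wr [[-0.07, -0.43, 0.38], [0.35, -0.28, 0.16]]
    [ 1.85  1.23 -1.19  2.03 -0.52  0.97  0.6 ]
    [ 1.7   1.1  -1.33  2.1  -0.78  0.79  0.62]
    [ 0.97  0.46 -1.35  1.61  0.45  1.43 -1.03]
55 [ 1.43  0.94 -0.93  2.08 -1.12  1.    1.01] elb/wr [[0.03, -0.36, 0.52], [0.35, -0.28, 0.16]]
    [ 1.58  0.9  -0.85  2.04 -0.95  1.19  0.92]
    [ 1.49  0.75 -1.02  2.11 -1.19  1.06  0.89]
    [ 0.76  0.29 -0.99  1.62  0.25  1.36 -0.87]
65 [ 1.51  1.18 -1.12  1.94 -0.66  0.98  0.66] elb/wr [[0.0, -0.42, 0.43], [0.4, -0.31, 0.16]]
    [ 1.64  1.15 -1.07  1.85 -0.58  1.19  0.62]
    [ 1.55  1.03 -1.21  1.96 -0.76  1.02  0.59]
    [ 0.98  0.48 -1.37  1.62  0.47  1.44 -0.87]
65 [ 1.57  1.31 -1.23  1.94 -0.48  0.92  0.53] elb/wr [[-0.02, -0.43, 0.38], [0.4, -0.31, 0.16]]
    [ 1.7   1.26 -1.17  1.85 -0.43  1.15  0.5 ]
    [ 1.6   1.13 -1.3   1.96 -
[... 1532 characters left out ...]
9 -0.07  1.32  0.54]
-80 [-1.22  0.96  0.69  1.83  0.79  1.45 -0.86] elb/wr [[0.15, 0.34, 0.52], [0.48, 0.32, 0.16]]
    [-1.31  1.    0.66  1.68  0.69  1.61 -0.81]
    [-1.25  0.8   0.75  1.85  0.87  1.52 -0.77]
    None
-80 [-1.1   0.89  0.53  1.82  0.89  1.54 -0.93] elb/wr [[0.18, 0.3, 0.54], [0.48, 0.32, 0.16]]
    [-1.21  0.94  0.51  1.68  0.78  1.68 -0.87]
    [-1.14  0.74  0.59  1.84  0.95  1.6  -0.83]
    [-0.62  0.15  0.63  1.7  -0.09  1.32  0.21]
-80 [-0.93  0.82  0.32  1.81  1.    1.66 -1.  ] elb/wr [[0.22, 0.25, 0.56], [0.48, 0.32, 0.16]]
    [-1.07  0.89  0.33  1.67  0.87  1.77 -0.94]
    [-0.97  0.68  0.38  1.84  1.04  1.71 -0.88]
    [-0.21  0.14  0.18  1.68 -0.03  1.32  0.15]
```

```bash
cat >> ik.py <<'E'
def sim(q,rows):
    "min-norm prediction"
    p,R=fk(q,KX,SG);R=R.as_matrix();bad=0
    for r in rows:
        r=np.array(r); p=p+R@r[:3]*.04;R=R@Ro.from_rotvec(np.radians(r[3:]*6)).as_matrix()
        for _ in range(6):
            x,Rq=fk(q,KX,SG);Rq=Rq.as_matrix();e=np.r_[p-x,(Ro.from_matrix(R@Rq.T)).as_rotvec()]
            J=np.zeros((6,7))
            for i in range(7):
                d=q.copy();d[i]+=1e-5;xx,RR=fk(d,KX,SG);J[:,i]=np.r_[xx-x,(Ro.from_matrix(RR.as_matrix()@Rq.T)).as_rotvec()]/1e-5
            q=np.clip(q+J.T@np.linalg.solve(J@J.T+1e-5*np.eye(6),e),LO+.003,HI-.003)
    return q,np.linalg.norm(e[:3]),np.linalg.norm(e[3:])
E
python3 - <<'E'
from ik import *
c=np.array([.541,-.009,.159]);q=np.array(get_obs()['joint_pos'])
for f in(60,66):
    a=np.array([np.cos(np.radians(f)),np.sin(np.radians(f)),0])
    r=plan(c+.009*a+[0,0,.08],Rt(a,[0,0,1]),20)
    print(sim(q,[r]*20))
E
```

```text
20 x [0.1, 0.0, 0.1, 0.24, -0.0, -0.0] turn/row 1.5
(array([ 1.55409543,  0.91692975, -1.15066243,  2.03250764, -0.94600348,
        1.0085212 ,  0.72487534]), np.float64(2.633125101432526e-16), np.float64(7.508994532748625e-16))
20 x [0.1, 0.01, 0.1, 0.29, -0.0, -0.0] turn/row 1.8
(array([ 1.48259411,  0.93123034, -1.11072192,  1.94706523, -0.86914847,
        1.10757703,  0.66326372]), np.float64(4.82118947386195e-16), np.float64(2.7453537625692626e-16))
```

Request:
carry_out([
  [[0.1,0,0.1,0.24,0,0],[0.1,0,0.1,0.24,0,0],[0.1,0,0.1,0.24,0,0],[0.1,0,0.1,0.24,0,0],[0.1,0,0.1,0.24,0,0],[0.1,0,0.1,0.24,0,0],[0.1,0,0.1,0.24,0,0],[0.1,0,0.1,0.24,0,0],[0.1,0,0.1,0.24,0,0],[0.1,0,0.1,0.24,0,0],[0.1,0,0.1,0.24,0,0],[0.1,0,0.1,0.24,0,0],[0.1,0,0.1,0.24,0,0],[0.1,0,0.1,0.24,0,0],[0.1,0,0.1,0.24,0,0],[0.1,0,0.1,0.24,0,0],[0.1,0,0.1,0.24,0,0],[0.1,0,0.1,0.24,0,0],[0.1,0,0.1,0.24,0,0],[0.1,0,0.1,0.24,0,0]],
])

```text
clock: 7.08
position: [0.5443, -0.0002, 0.2373]
ee_rot: [0.612, 0.349, 0.614, -0.355]
ft_force: [0.3, 0.5, 0.4]
grip_width: 1.001
grasp_force: 0.0
```

```bash
python3 - <<'E'
from ik import *
c=np.array([.541,-.009,.159]);q=np.array(get_obs()['joint_pos']);print(q)
f=60
a=np.array([np.cos(np.radians(f)),np.sin(np.radians(f)),0])
r=plan(c+.010*a,Rt(a,[0,0,1]),10)
print(sim(q,[r]*10))
E
```

```text
[ 1.55734075  0.92320864 -1.14982612  2.0406136  -0.95209544  1.0032817
  0.73140527]
10 x [-0.2, 0.0, 0.0, 0.0, -0.01, -0.01] turn/row 0.1
(array([ 1.48302445,  1.06259152, -1.03439403,  2.01160973, -0.88212381,
        0.9676069 ,  0.83667748]), np.float64(7.945922984238821e-16), np.float64(3.82656781766104e-16))
```

Request:
carry_out([
  [[-0.2,0,0,0,0,0],[-0.2,0,0,0,0,0],[-0.2,0,0,0,0,0],[-0.2,0,0,0,0,0],[-0.2,0,0,0,0,0],[-0.2,0,0,0,0,0],[-0.2,0,0,0,0,0],[-0.2,0,0,0,0,0],[-0.2,0,0,0,0,0],[-0.17,0,0,0,0,0],[0,0,0,0,0,0]],
])

```text
clock: 8.0
position: [0.5438, 0.0002, 0.1568]
ee_rot: [0.613, 0.348, 0.614, -0.354]
ft_force: [-1.0, 0.9, 0.1]
grip_width: 0.999
grasp_force: 0.0
```

Request:
carry_out([
  [[0,0,0,0,0,0],[0,0,0,0,0,0],[0,0,0,0,0,0],[0,0,0,0,0,0],[0,0,0,0,0,0],[0,0,0,0,0,0],[0,0,0,0,0,0],[0,0,0,0,0,0],[0,0,0,0,0,0],[0,0,0,0,0,0]],
], hand=1, force=60)

```text
clock: 8.83
position: [0.5453, -0.0013, 0.1585]
ee_rot: [0.613, 0.348, 0.615, -0.353]
ft_force: [5.3, -2.7, 1.5]
grip_width: 0.146
grasp_force: 58.3
```

Request:
carry_out([
  [[0.1,0,0,0,0,0],[0.1,0,0,0,0,0],[0.1,0,0,0,0,0],[0.1,0,0,0,0,0],[0.12,0,0,0,0,0],[0.12,0,0,0,0,0],[0.12,0,0,0,0,0],[0.12,0,0,0,0,0],[0.12,0,0,0,0,0],[0.12,0,0,0,0,0],[0.12,0,0,0,0,0],[0.12,0,0,0,0,0],[0.15,0,0,0,0,0],[0.15,0,0,0,0,0],[0.15,0,0,0,0,0],[0.15,0,0,0,0,0],[0.15,0,0,0,0,0],[0,0,0,0,0,0]],
], hand=1, force=100)

```text
clock: 10.33
position: [0.5442, -0.0005, 0.2437]
ee_rot: [0.613, 0.349, 0.615, -0.354]
ft_force: [-0.1, 0.1, -2.2]
grip_width: 0.13
grasp_force: 98.4
```

```bash
python3 - <<'E'
from ik import *
snap('side','s3.png',(190,100,320,235),5)
q=np.array(get_obs()['joint_pos']);print(q.round(2))
E
```

```text
[ 1.56  0.91 -1.16  2.04 -0.96  1.01  0.73]
```

View pics/s3.png

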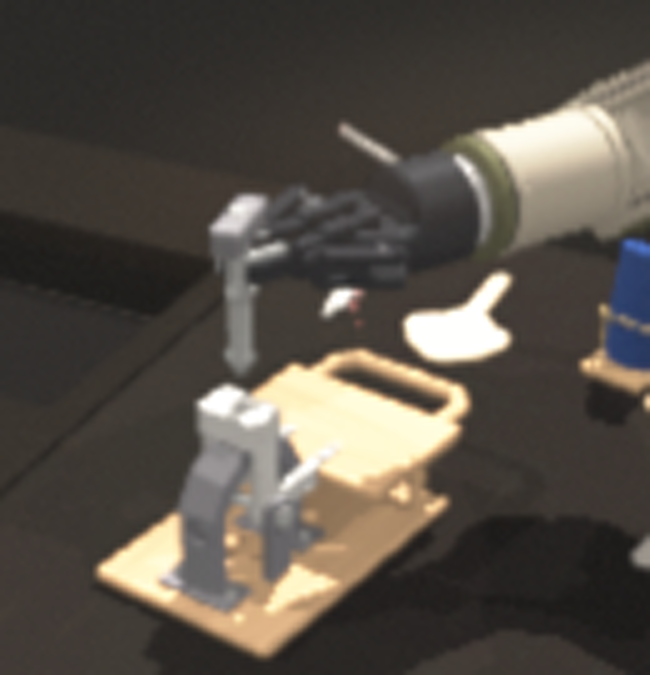

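The pin is fully out (tip at crop (240,365), above the sleeve at (240,395)), still vertical in the hand, with the mirror folded. I'll tilt it to level and lay it on the foot's -x side.

```bash
python3 - <<'E'
from ik import *
o=get_obs();q=np.array(o['joint_pos']);p0=o['position'];R0=Ro.from_quat(o['ee_rot']).as_matrix()
R1=Rt([0,0,-1],-FX); t=foot(-.23,0,.13); print(t)
rows=[]
r1=plan(p0+[.0,.03,.08],R0,5)
r2=plan(t,R1,30,p0+[.0,.03,.08],R0)
p=p0+[0,.03,.08];R=R0
for k in range(30):
    p=p+R@r2[:3]*.04;R=R@Ro.from_rotvec(np.radians(6*r2[3:])).as_matrix()
    if k%5==4: print(p.round(3),'tip',(p-.01*R[:,2]-.08*R[:,0]).round(3))
print(sim(q,[r1]*5+[r2]*30))
E
```

```text
[0.57759736 0.21840623 0.13      ]
5 x [0.4, -0.08, 0.13, 0.0, 0.0, 0.0] turn/row 0.0
30 x [-0.01, -0.05, 0.25, 0.09, -0.5, -0.09] turn/row 3.1
[0.56  0.077 0.316] tip [0.549 0.049 0.242]
[0.573 0.122 0.297] tip [0.558 0.076 0.233]
[0.582 0.161 0.266] tip [0.564 0.1   0.217]
[0.585 0.191 0.226] tip [0.567 0.119 0.195]
[0.584 0.211 0.18 ] tip [0.567 0.133 0.169]
[0.578 0.218 0.13 ] tip [0.565 0.139 0.14 ]
(array([ 0.16967558,  0.5117585 , -0.79906327,  1.57209547,  0.38245983,
        1.22120415, -0.86172559]), np.float64(1.2142866076107682e-15), np.float64(1.8420502737811926e-16))
```

Request:
carry_out([
  [[0.4,-0.08,0.13,0,0,0],[0.4,-0.08,0.13,0,0,0],[0.4,-0.08,0.13,0,0,0],[0.4,-0.08,0.13,0,0,0],[0.4,-0.08,0.13,0,0,0],[-0.01,-0.05,0.25,0.09,-0.5,-0.09],[-0.01,-0.05,0.25,0.09,-0.5,-0.09],[-0.01,-0.05,0.25,0.09,-0.5,-0.09],[-0.01,-0.05,0.25,0.09,-0.5,-0.09],[-0.01,-0.05,0.25,0.09,-0.5,-0.09],[-0.01,-0.05,0.25,0.09,-0.5,-0.09],[-0.01,-0.05,0.25,0.09,-0.5,-0.09],[-0.01,-0.05,0.25,0.09,-0.5,-0.09],[-0.01,-0.05,0.25,0.09,-0.5,-0.09],[-0.01,-0.05,0.25,0.09,-0.5,-0.09],[-0.01,-0.05,0.25,0.09,-0.5,-0.09],[-0.01,-0.05,0.25,0.09,-0.5,-0.09],[-0.01,-0.05,0.25,0.09,-0.5,-0.09],[-0.01,-0.05,0.25,0.09,-0.5,-0.09],[-0.01,-0.05,0.25,0.09,-0.5,-0.09]],
])

```text
clock: 12.05
position: [0.5784, 0.1623, 0.2637]
ee_rot: [0.75, 0.54, 0.33, -0.192]
ft_force: [-0.2, 0.2, -2.3]
grip_width: 0.131
grasp_force: 98.3
```

Request:
carry_out([
  [[-0.01,-0.05,0.25,0.09,-0.5,-0.09],[-0.01,-0.05,0.25,0.09,-0.5,-0.09],[-0.01,-0.05,0.25,0.09,-0.5,-0.09],[-0.01,-0.05,0.25,0.09,-0.5,-0.09],[-0.01,-0.05,0.25,0.09,-0.5,-0.09],[-0.01,-0.05,0.25,0.09,-0.5,-0.09],[-0.01,-0.05,0.25,0.09,-0.5,-0.09],[-0.01,-0.05,0.25,0.09,-0.5,-0.09],[-0.01,-0.05,0.25,0.09,-0.5,-0.09],[-0.01,-0.05,0.25,0.09,-0.5,-0.09],[-0.01,-0.05,0.25,0.09,-0.5,-0.09],[-0.01,-0.05,0.25,0.09,-0.5,-0.09],[-0.01,-0.05,0.25,0.09,-0.5,-0.09],[-0.01,-0.05,0.25,0.09,-0.5,-0.09],[-0.01,-0.05,0.25,0.09,-0.5,-0.09],[0,0,0,0,0,0]],
])

```text
clock: 13.38
position: [0.5687, 0.2207, 0.1242]
ee_rot: [0.764, 0.646, -0.009, -0.0]
ft_force: [-0.6, 0.7, -2.7]
grip_width: 0.129
grasp_force: 98.3
```

```bash
python3 - <<'E'
from ik import *
R1=Rt([0,0,-1],-FX); plan(foot(-.23,0,.045),R1,8)
E
```

```text
8 x [-0.0, 0.03, 0.25, -0.01, 0.02, -0.0] turn/row 0.1
```

Request:
carry_out([
  [[0,0.03,0.25,0,0.02,0],[0,0.03,0.25,0,0.02,0],[0,0.03,0.25,0,0.02,0],[0,0.03,0.25,0,0.02,0],[0,0.03,0.25,0,0.02,0],[0,0.03,0.25,0,0.02,0],[0,0.03,0.25,0,0.02,0],[0,0.03,0.2,0,0.02,0],[0,0,0.15,0,0,0],[0,0,0.15,0,0,0],[0,0,0,0,0,0]],
])

```text
clock: 14.3
position: [0.5793, 0.2167, 0.0354]
ee_rot: [0.765, 0.644, -0.0, -0.005]
ft_force: [0.1, -0.7, -2.3]
grip_width: 0.131
grasp_force: 98.3
```

Request:
carry_out([
  [[0,0,0,0,0,0],[0,0,0,0,0,0],[0,0,0,0,0,0],[0,0,0.05,0,0,0],[0,0,0.05,0,0,0],[0,0,0.05,0,0,0],[0,0,0.05,0,0,0],[0,0,0.05,0,0,0],[0,0,0.05,0,0,0],[0,0,0,0,0,0]],
], hand=1, force=20)

```text
clock: 15.13
position: [0.5796, 0.2168, 0.0242]
ee_rot: [0.765, 0.644, -0.0, -0.005]
ft_force: [0.1, 0.4, -2.5]
grip_width: 0.135
grasp_force: 98.3
```

Request:
carry_out([
  [[0,0,0.05,0,0,0],[0,0,0.05,0,0,0],[0,0,0.05,0,0,0],[0,0,0.05,0,0,0],[0,0,0,0,0,0]],
])

```text
clock: 15.55
position: [0.5805, 0.2166, 0.0178]
ee_rot: [0.765, 0.644, 0.0, -0.004]
ft_force: [-2.3, -4.3, 11.6]
grip_width: 0.133
grasp_force: 100.4
```

Request:
carry_out([
  [[0,0,0,0,0,0],[0,0,0,0,0,0],[0,0,0,0,0,0],[0,0,0,0,0,0],[0,0,0,0,0,0],[0,0,0,0,0,0],[0,0,0,0,0,0],[0,0,0,0,0,0],[0,0,0,0,0,0]],
], hand=0.2)

```text
clock: 16.3
position: [0.5798, 0.217, 0.0167]
ee_rot: [0.765, 0.644, 0.0, -0.005]
ft_force: [0.4, -0.8, 0.0]
grip_width: 0.4
grasp_force: 0.0
```

Request:
carry_out([
  [[0,0,-0.3,0,0,0],[0,0,-0.5,0,0,0],[0,0,-0.8,0,0,0],[0,0,-0.8,0,0,0],[0,0,-0.8,0,0,0],[0,0,-0.8,0,0,0],[0,0,-0.8,0,0,0],[0,0,-0.8,0,0,0],[0,0,-0.5,0,0,0]],
], hand=-0.4)

```text
clock: 17.05
position: [0.5815, 0.2158, 0.2655]
ee_rot: [0.765, 0.644, 0.002, -0.004]
ft_force: [-0.2, 0.3, 0.0]
grip_width: 0.701
grasp_force: 0.0
```

```bash
python3 - <<'E'
from ik import *
snap('side','s4.png',(170,150,300,250),6)
snap('top','t4.png',(195,145,325,215),6)
print(get_obs()['joint_pos'].round(2))
E
```

```text
[ 0.2   0.42 -0.84  1.39  0.31  1.46 -0.81]
```

View pics/s4.png

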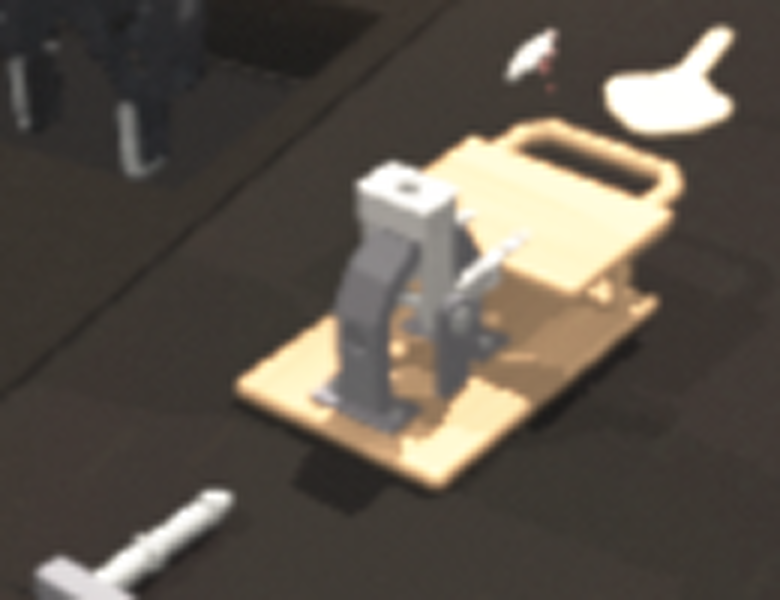

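The pin lies flat on the counter, tip at crop (220,497) and T at about (80,590), with the mirror still folded. Next I'll go to the handle bar.

```bash
python3 - <<'E'
from ik import *
S=lambda u,v:un((u,v),170,150,6)
print('pin tip',atz('side',S(222,497),.012),'mouth',atz('side',S(408,187),.137),'foot',foot(0,0,.137))
tip=atz('side',S(222,497),.012)
print('tip in foot', (tip-foot(0,0,0))@FX, (tip-foot(0,0,0))@(foot(0,1,0)-foot(0,0,0)))
FY=foot(0,1,0)-foot(0,0,0);o=get_obs();q=np.array(o['joint_pos'])
for s in(1,-1):
    R=Rt([0,0,-1],s*FY); r=plan(foot(.205,0,.2),R,24); q1,*e=sim(q,[r]*24);print(s,q1.round(2),e)
    d=R.T@(foot(.205,0,.05)-foot(.205,0,.2))/.04/10;q2,*e=sim(q1,[np.r_[d,0,0,0]]*10);print(q2.round(2),e)
    th=np.linspace(0,np.pi/2,25);P=np.array([foot(.205*np.cos(t),0,.05+.205*np.sin(t)) for t in th])
    q3,*e=sim(q2,[np.r_[R.T@x/.04,0,0,0] for x in np.diff(P,axis=0)]);print(q3.round(2),e)
E
```

```text
pin tip [0.57480963 0.14190188 0.012     ] mouth [ 0.53946972 -0.00848069  0.137     ] foot [ 0.54   -0.0085  0.137 ]
tip in foot -0.1540690194466059 0.009755687409700745
24 x [-0.37, 0.34, 0.07, -0.0, -0.0, 0.62] turn/row 3.7
1 [ 0.7   0.22 -0.44  1.69  0.1   1.26 -1.5 ] [np.float64(7.894497640785698e-16), np.float64(1.9544198644496667e-16)]
[ 0.67  0.38 -0.42  1.84  0.18  0.97 -1.56] [np.float64(1.2425077236865807e-15), np.float64(8.391025924212249e-17)]
[ 0.45  0.18 -0.58  1.63  0.1   1.37 -1.88] [np.float64(6.549907878546149e-16), np.float64(3.826565387083299e-16)]
24 x [-0.36, -0.35, 0.07, 0.0, -0.0, -0.63] turn/row 3.8
-1 [ 0.92  0.26 -0.7   1.68  0.17  1.27  1.59] [np.float64(1.0590852655056278e-15), np.float64(2.533801784725402e-16)]
[ 0.86  0.42 -0.65  1.83  0.3   0.99  1.49] [np.float64(7.616364613445417e-16), np.float64(3.0535518888788714e-16)]
[ 0.66  0.22 -0.83  1.62  0.17  1.38  1.21] [np.float64(9.710253147003527e-16), np.float64(2.304300462798514e-16)]
```

Request:
carry_out([
  [[-0.37,0.34,0.07,0,0,0.62],[-0.37,0.34,0.07,0,0,0.62],[-0.37,0.34,0.07,0,0,0.62],[-0.37,0.34,0.07,0,0,0.62],[-0.37,0.34,0.07,0,0,0.62],[-0.37,0.34,0.07,0,0,0.62],[-0.37,0.34,0.07,0,0,0.62],[-0.37,0.34,0.07,0,0,0.62],[-0.37,0.34,0.07,0,0,0.62],[-0.37,0.34,0.07,0,0,0.62],[-0.37,0.34,0.07,0,0,0.62],[-0.37,0.34,0.07,0,0,0.62],[-0.37,0.34,0.07,0,0,0.62],[-0.37,0.34,0.07,0,0,0.62],[-0.37,0.34,0.07,0,0,0.62],[-0.37,0.34,0.07,0,0,0.62],[-0.37,0.34,0.07,0,0,0.62],[-0.37,0.34,0.07,0,0,0.62],[-0.37,0.34,0.07,0,0,0.62],[-0.37,0.34,0.07,0,0,0.62]],
], hand=0.2)

```text
clock: 18.82
position: [0.563, -0.1591, 0.2017]
ee_rot: [0.999, 0.049, -0.003, -0.004]
ft_force: [0.2, -0.8, 0.3]
grip_width: 0.398
grasp_force: 0.0
```

```bash
python3 - <<'E'
from ik import *
FY=foot(0,1,0)-foot(0,0,0)
plan(foot(.205,0,.14),Rt([0,0,-1],FY),6)
E
```

```text
6 x [-0.23, 0.22, 0.26, -0.01, 0.01, 0.42] turn/row 2.5
```

Request:
carry_out([
  [[-0.23,0.22,0.26,-0.01,0.01,0.42],[-0.23,0.22,0.26,-0.01,0.01,0.42],[-0.23,0.22,0.26,-0.01,0.01,0.42],[-0.23,0.22,0.26,-0.01,0.01,0.42],[-0.23,0.22,0.26,-0.01,0.01,0.42],[-0.23,0.22,0.26,-0.01,0.01,0.42],[0,0,0,0,0,0]],
])

```text
clock: 19.4
position: [0.505, -0.2117, 0.1374]
ee_rot: [0.996, -0.084, -0.002, -0.001]
ft_force: [-0.3, 0.4, -0.1]
grip_width: 0.403
grasp_force: 0.0
```

```bash
python3 - <<'E'
from ik import *
FY=foot(0,1,0)-foot(0,0,0)
plan(foot(.205,0,.05),Rt([0,0,-1],FY),10)
snap('side','s5.png',(200,100,310,210),6)
E
```

```text
10 x [0.0, -0.0, 0.22, -0.0, 0.0, -0.0] turn/row 0.0
```

View pics/s5.png

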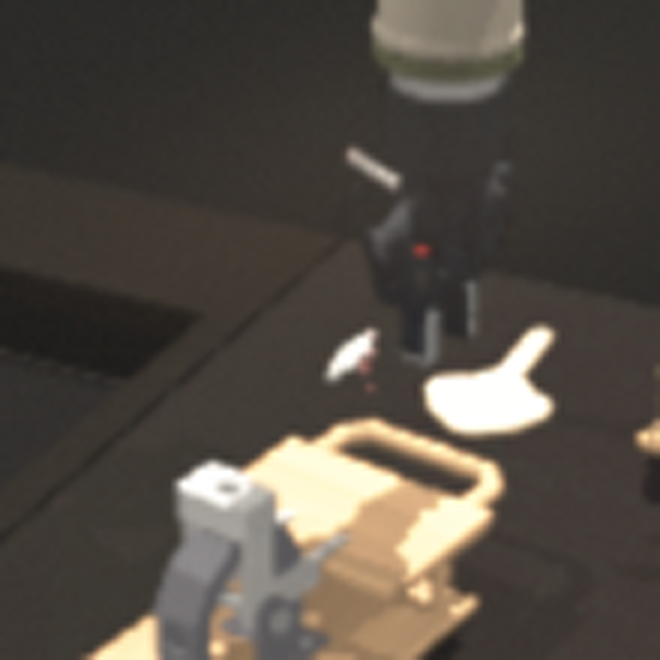

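The open fingers (at about (420,340) and (470,320)) are above the handle bar, which runs (360,430)–(490,480). I'll descend and grip.

Request:
carry_out([
  [[0,0,0.22,0,0,0],[0,0,0.22,0,0,0],[0,0,0.22,0,0,0],[0,0,0.22,0,0,0],[0,0,0.22,0,0,0],[0,0,0.22,0,0,0],[0,0,0.22,0,0,0],[0,0,0.22,0,0,0],[0,0,0.22,0,0,0],[0,0,0.22,0,0,0],[0,0,0,0,0,0]],
])

```text
clock: 20.37
position: [0.5071, -0.2098, 0.0495]
ee_rot: [0.997, -0.082, -0.001, -0.001]
ft_force: [-0.6, -0.9, 0.4]
grip_width: 0.401
grasp_force: 0.0
```

Request:
carry_out([
  [[0,0,0,0,0,0],[0,0,0,0,0,0],[0,0,0,0,0,0],[0,0,0,0,0,0],[0,0,0,0,0,0],[0,0,0,0,0,0],[0,0,0,0,0,0]],
], hand=1, force=25)

```text
clock: 20.95
position: [0.508, -0.212, 0.0521]
ee_rot: [0.997, -0.082, 0.001, 0.001]
ft_force: [-0.2, -5.1, -2.2]
grip_width: 0.128
grasp_force: 27.0
```

```bash
python3 - <<'E'
from ik import *
o=get_obs();p=o['position'];d=p-foot(0,0,0);x0=d@FX;R=Ro.from_quat(o['ee_rot']).as_matrix();print('foot x of tcp',x0, R.T@FX)
# arc about the hinge in tool axes: y along FX, z down
th=np.linspace(0,np.pi/2+.02,31)
for a,b in zip(th[:-1],th[1:]): print([round(v,2) for v in (x0*(np.cos(b)-np.cos(a))/.04*(R.T@FX)[1],-x0*(np.sin(b)-np.sin(a))/.04)],end=' ')
E
```

```text
foot x of tcp 0.20598020992567445 [7.81619887e-04 9.99999173e-01 1.02102400e-03]
[np.float64(-0.01), np.float64(-0.27)] [np.float64(-0.02), np.float64(-0.27)] [np.float64(-0.04), np.float64(-0.27)] [np.float64(-0.05), np.float64(-0.27)] [np.float64(-0.06), np.float64(-0.27)] [np.float64(-0.08), np.float64(-0.26)] [np.float64(-0.09), np.float64(-0.26)] [np.float64(-0.11), np.float64(-0.25)] [np.float64(-0.12), np.float64(-0.25)] [np.float64(-0.13), np.float64(-0.24)] [np.float64(-0.14), np.float64(-0.23)] [np.float64(-0.16), np.float64(-0.22)] [np.float64(-0.17), np.float64(-0.22)] [np.float64(-0.18), np.float64(-0.21)] [np.float64(-0.19), np.float64(-0.2)] [np.float64(-0.2), np.float64(-0.19)] [np.float64(-0.21), np.float64(-0.18)] [np.float64(-0.22), np.float64(-0.16)] [np.float64(-0.23), np.float64(-0.15)] [np.float64(-0.23), np.float64(-0.14)] [np.float64(-0.24), np.float64(-0.13)] [np.float64(-0.25), np.float64(-0.11)] [np.float64(-0.25), np.float64(-0.1)] [np.float64(-0.26), np.float64(-0.09)] [np.float64(-0.26), np.float64(-0.07)] [np.float64(-0.27), np.float64(-0.06)] [np.float64(-0.27), np.float64(-0.05)] [np.float64(-0.27), np.float64(-0.03)] [np.float64(-0.27), np.float64(-0.02)] [np.float64(-0.27), np.float64(-0.0)]
```

Request:
carry_out([
  [[0,-0.01,-0.27,0,0,0],[0,-0.02,-0.27,0,0,0],[0,-0.04,-0.27,0,0,0],[0,-0.05,-0.27,0,0,0],[0,-0.06,-0.27,0,0,0],[0,-0.08,-0.26,0,0,0],[0,-0.09,-0.26,0,0,0],[0,-0.11,-0.25,0,0,0],[0,-0.12,-0.25,0,0,0],[0,-0.13,-0.24,0,0,0],[0,-0.14,-0.23,0,0,0],[0,-0.16,-0.22,0,0,0],[0,-0.17,-0.22,0,0,0],[0,-0.18,-0.21,0,0,0],[0,-0.19,-0.2,0,0,0],[0,-0.2,-0.19,0,0,0]],
])

```text
clock: 22.28
position: [0.5192, -0.1447, 0.209]
ee_rot: [0.997, -0.083, 0.001, 0.002]
ft_force: [-5.3, -10.8, 7.4]
grip_width: 0.124
grasp_force: 25.5
```

Request:
carry_out([
  [[0,-0.21,-0.18,0,0,0],[0,-0.22,-0.16,0,0,0],[0,-0.23,-0.15,0,0,0],[0,-0.23,-0.14,0,0,0],[0,-0.24,-0.13,0,0,0],[0,-0.25,-0.11,0,0,0],[0,-0.25,-0.1,0,0,0],[0,-0.26,-0.09,0,0,0],[0,-0.26,-0.07,0,0,0],[0,-0.27,-0.06,0,0,0],[0,-0.27,-0.05,0,0,0],[0,-0.27,-0.03,0,0,0],[0,-0.2,-0.02,0,0,0],[0,0,0,0,0,0]],
])

```text
clock: 23.45
position: [0.5409, -0.0139, 0.2591]
ee_rot: [0.997, -0.08, 0.001, -0.001]
ft_force: [2.5, -0.3, 5.9]
grip_width: 0.128
grasp_force: 26.5
```

```bash
python3 - <<'E'
from ik import *
o=get_obs();p=o['position'];print('foot x',(p-foot(0,0,0))@FX,o['ft_force']@FX,o['joint_pos'].round(2))
E
```

```text
foot x 0.005168425990428042 -0.12094115995899953 [ 0.46  0.18 -0.58  1.62  0.1   1.37 -1.86]
```

Request:
carry_out([
  [[0,-0.08,0,0,0,0],[0,-0.08,0,0,0,0],[0,-0.08,0,0,0,0],[0,0,0,0,0,0]],
])

```text
clock: 23.78
position: [0.5416, -0.0097, 0.2592]
ee_rot: [0.997, -0.083, 0.0, 0.001]
ft_force: [-2.5, -10.1, 11.1]
grip_width: 0.129
grasp_force: 26.9
```

Request:
carry_out([
  [[0,-0.05,0,0,0,0],[0,-0.05,0,0,0,0],[0,0,0,0,0,0],[0,0,0,0,0,0],[0,0,0,0,0,0]],
])

```text
clock: 24.2
position: [0.5417, -0.0095, 0.2592]
ee_rot: [0.996, -0.085, -0.0, 0.003]
ft_force: [-6.9, -20.1, 13.2]
grip_width: 0.129
grasp_force: 27.4
```

```bash
python3 - <<'E'
from ik import *
o=get_obs();p=o['position'];print('foot x',(p-foot(0,0,0))@FX,o['ft_force']@FX,o['joint_pos'].round(2))
snap('side','s6.png',(170,110,300,245),5)
E
```

```text
foot x 0.0007082592815420039 21.00280328077491 [ 0.44  0.18 -0.58  1.61  0.11  1.38 -1.89]
```

View pics/s6.png

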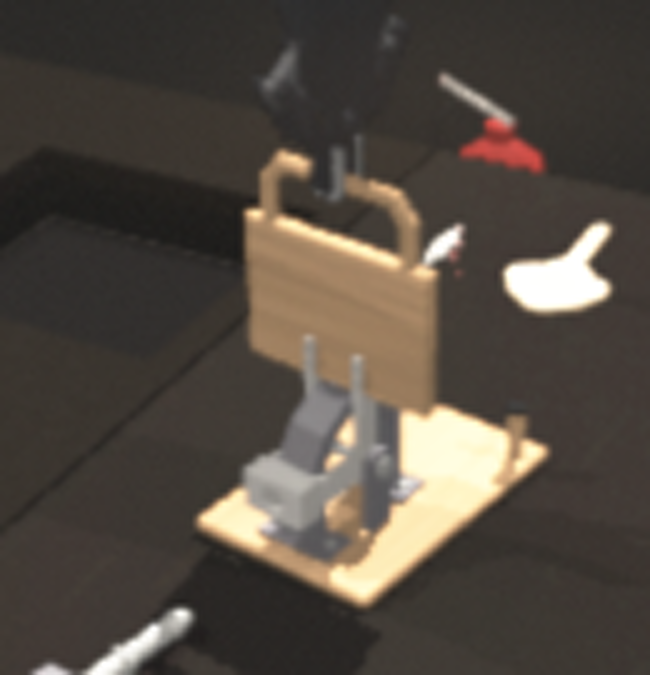

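The mirror stands upright against its stop: 21 N with no further motion, and the sleeve mouth at crop (272,492). I'll ease the push, open and lift off.

Request:
carry_out([
  [[0,0.07,0,0,0,0],[0,0.07,0,0,0,0],[0,0,0,0,0,0]],
])

```text
clock: 24.5
position: [0.5416, -0.0098, 0.2592]
ee_rot: [0.997, -0.082, 0.001, -0.0]
ft_force: [0.1, -5.9, 8.3]
grip_width: 0.12
grasp_force: 26.7
```

Request:
carry_out([
  [[0,0,0,0,0,0],[0,0,0,0,0,0],[0,0,0,0,0,0],[0,0,0,0,0,0],[0,0,0,0,0,0],[0,0,0,0,0,0],[0,0,-0.2,0,0,0],[0,0,-0.4,0,0,0],[0,0,-0.5,0,0,0],[0,0,-0.5,0,0,0],[0,0,-0.5,0,0,0]],
], hand=0.3)

```text
clock: 25.42
position: [0.5412, -0.0087, 0.3442]
ee_rot: [0.997, -0.082, 0.0, -0.001]
ft_force: [0.3, 0.0, -0.6]
grip_width: 0.35
grasp_force: 0.0
```

```bash
python3 - <<'E'
from ik import *
snap('top','t6.png',(195,150,295,215),8)
o=get_obs();print(o['position'],o['joint_pos'].round(2))
E
```

```text
[ 0.54226179 -0.00852367  0.34825988] [ 0.45  0.15 -0.58  1.46  0.08  1.55 -1.86]
```

View pics/t6.png

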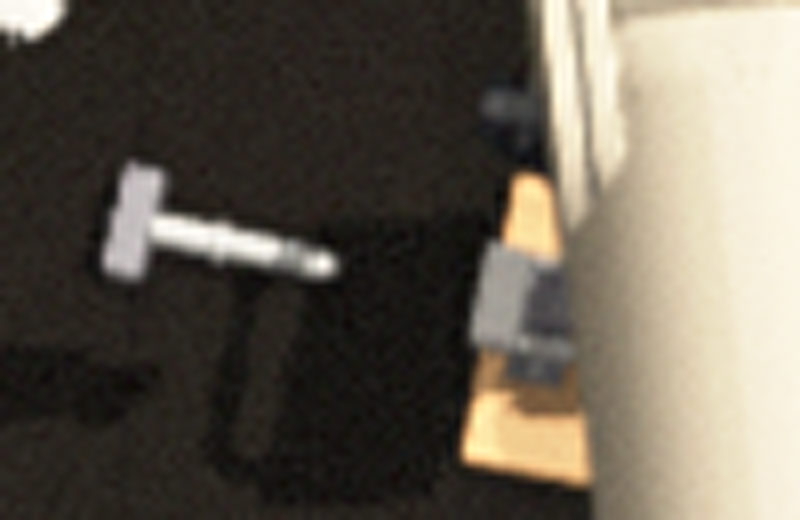

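The top crop shows the pin flat, T centre at (135,222), collar at (220,243) and tip at (337,266). The sleeve block is at (503,298), out over the board, so the mirror stays up.

```bash
python3 - <<'E'
from ik import *
T=lambda u,v:un((u,v),195,150,8)
tc=atz('top',T(135,221),.018);tip=atz('top',T(338,267),.012);co=atz('top',T(219,242),.016)
d=tip-tc;d[2]=0;L=np.linalg.norm(d);d/=L
FY=foot(0,1,0)-foot(0,0,0)
yaw=np.arctan2(d[1],d[0]);print('T',tc,'tip',tip,'collar',co,'len',L,'yaw',yaw,'foot yaw',FOOT[2])
for n,x in(('T',tc),('tip',tip),('co',co)): print(n,(x-foot(0,0,0))@FX,(x-foot(0,0,0))@FY)
neck=tip[:2]-d[:2]*(.058+.022);neck2=tc[:2]+d[:2]*(.048-.022);print('neck',neck,neck2)
# sleeve side check in foot frame
m=atz('top',T(487,290),.077);print('sleeve edge',(m-foot(0,0,0))@FX)
nk=np.r_[(neck+neck2)/2,.1];R=Rt([0,0,-1],-d)
r0=[0,0,-.5,0,0,0];o=get_obs();q=np.array(o['joint_pos']);p0=o['position'];R0=Ro.from_quat(o['ee_rot']).as_matrix()
r=plan(nk+[0,0,.12],R,22,p0,R0);q1,*e=sim(q,[r]*22);print(q1.round(2),e)
R2=Rt([0,0,-1],-FX);q2=ik(foot(-.097,0,.05),R2,q1);print(q2)
E
```

```text
T [0.59720515 0.24187671 0.018     ] tip [0.57677298 0.13890715 0.012     ] collar [0.58764032 0.1991925  0.016     ] len 0.10497715503709523 yaw -1.7666810420343082 foot yaw -1.735
T -0.2563599949284185 0.015507402581200135
tip -0.1514355176627639 0.012182173234003852
co -0.21268640429109692 0.013048682000422675
neck [0.59234374 0.21737722] [0.59214466 0.21637394]
sleeve edge -0.07163725361611152
22 x [0.21, -0.2, 0.15, 0.0, -0.0, -0.67] turn/row 4.0
[ 0.2   0.48 -0.86  1.43  0.36  1.4  -0.86] [np.float64(3.7238012298709097e-16), np.float64(3.314648839796241e-16)]
[]
```

Request:
carry_out([
  [[0.21,-0.2,0.15,0,0,-0.67],[0.21,-0.2,0.15,0,0,-0.67],[0.21,-0.2,0.15,0,0,-0.67],[0.21,-0.2,0.15,0,0,-0.67],[0.21,-0.2,0.15,0,0,-0.67],[0.21,-0.2,0.15,0,0,-0.67],[0.21,-0.2,0.15,0,0,-0.67],[0.21,-0.2,0.15,0,0,-0.67],[0.21,-0.2,0.15,0,0,-0.67],[0.21,-0.2,0.15,0,0,-0.67],[0.21,-0.2,0.15,0,0,-0.67],[0.21,-0.2,0.15,0,0,-0.67],[0.21,-0.2,0.15,0,0,-0.67],[0.21,-0.2,0.15,0,0,-0.67],[0.21,-0.2,0.15,0,0,-0.67],[0.21,-0.2,0.15,0,0,-0.67],[0.21,-0.2,0.15,0,0,-0.67],[0.21,-0.2,0.15,0,0,-0.67],[0.21,-0.2,0.15,0,0,-0.67],[0.21,-0.2,0.15,0,0,-0.67]],
], hand=0.2)

```text
clock: 27.13
position: [0.6059, 0.1954, 0.2229]
ee_rot: [0.813, 0.582, 0.001, -0.0]
ft_force: [-0.6, 0.2, 0.0]
grip_width: 0.404
grasp_force: 0.0
```

```bash
python3 - <<'E'
from ik import *
y=-1.7667;R=Rt([0,0,-1],[-np.cos(y),-np.sin(y),0])
plan([.592,.217,.06],R,16)
E
```

```text
16 x [0.03, -0.03, 0.25, 0.0, -0.0, -0.08] turn/row 0.5
```

Request:
carry_out([
  [[0.03,-0.03,0.25,0,0,-0.08],[0.03,-0.03,0.25,0,0,-0.08],[0.03,-0.03,0.25,0,0,-0.08],[0.03,-0.03,0.25,0,0,-0.08],[0.03,-0.03,0.25,0,0,-0.08],[0.03,-0.03,0.25,0,0,-0.08],[0.03,-0.03,0.25,0,0,-0.08],[0.03,-0.03,0.25,0,0,-0.08],[0.03,-0.03,0.25,0,0,-0.08],[0.03,-0.03,0.25,0,0,-0.08],[0.03,-0.03,0.25,0,0,-0.08],[0.03,-0.03,0.25,0,0,-0.08],[0.03,-0.03,0.25,0,0,-0.08],[0.03,-0.03,0.25,0,0,-0.08],[0.03,-0.03,0.25,0,0,-0.08],[0.03,-0.03,0.25,0,0,-0.08],[0,0,0,0,0,0],[0,0,0,0,0,0]],
])

```text
clock: 28.63
position: [0.5921, 0.2186, 0.0622]
ee_rot: [0.773, 0.634, 0.0, -0.0]
ft_force: [-0.2, -0.7, 0.1]
grip_width: 0.397
grasp_force: 0.0
```

```bash
python3 - <<'E'
from ik import *
y=-1.7667;R=Rt([0,0,-1],[-np.cos(y),-np.sin(y),0])
plan([.592,.217,.003],R,10)
E
```

```text
10 x [-0.0, 0.0, 0.15, -0.0, -0.0, -0.0] turn/row 0.0
```

Request:
carry_out([
  [[-0.02,0,0.15,0,0,0],[-0.02,0,0.15,0,0,0],[0,0,0.15,0,0,0],[0,0,0.15,0,0,0],[0,0,0.15,0,0,0],[0,0,0.15,0,0,0],[0,0,0.15,0,0,0],[0,0,0.15,0,0,0],[0,0,0.15,0,0,0],[0,0,0.1,0,0,0],[0,0,0,0,0,0]],
])

```text
clock: 29.55
position: [0.5917, 0.2169, 0.0037]
ee_rot: [0.773, 0.634, -0.0, -0.0]
ft_force: [0.3, -0.2, 0.4]
grip_width: 0.401
grasp_force: 0.0
```

Request:
carry_out([
  [[0,0,0,0,0,0],[0,0,0,0,0,0],[0,0,0,0,0,0],[0,0,0,0,0,0],[0,0,0,0,0,0],[0,0,0,0,0,0],[0,0,0,0,0,0]],
], hand=1, force=60)

```text
clock: 30.13
position: [0.5924, 0.2172, 0.0052]
ee_rot: [0.773, 0.634, 0.001, -0.0]
ft_force: [-1.5, 0.3, 4.6]
grip_width: 0.145
grasp_force: 58.8
```

Request:
carry_out([
  [[0,0,-0.1,0,0,0],[0,0,-0.2,0,0,0],[0,0,-0.25,0,0,0],[0,0,-0.25,0,0,0],[0,0,-0.25,0,0,0],[0,0,-0.2,0,0,0],[0,0,0,0,0,0],[0,0,0,0,0,0]],
], hand=1, force=100)

```text
clock: 30.8
position: [0.5925, 0.2171, 0.0554]
ee_rot: [0.773, 0.634, 0.001, 0.0]
ft_force: [-0.9, 0.8, -2.8]
grip_width: 0.124
grasp_force: 98.0
```

```bash
python3 - <<'E'
from ik import *
o=get_obs();q=np.array(o['joint_pos'])
R=Rt([0,0,-1],-FX);r=plan(foot(-.18,0,.056),R,10);q1,*e=sim(q,[r]*10);print(q1.round(2),e)
q2,*e=sim(q1,[[-.2,0,0,0,0,0]]*10);print(q2.round(2),e)
snap('side','s7.png')
im=camera('side');cv2.imwrite('pics/s7.png',im[:,:,::-1])
E
```

```text
10 x [-0.13, -0.03, -0.0, 0.0, -0.0, -0.03] turn/row 0.2
[ 0.27  0.56 -0.82  1.7   0.46  1.08 -0.85] [np.float64(1.6551843842577912e-16), np.float64(8.680405944525345e-17)]
[ 0.43  0.5  -0.83  1.78  0.42  1.05 -0.71] [np.float64(6.685868231518457e-16), np.float64(9.195651524511923e-17)]
```

Request:
carry_out([
  [[-0.13,-0.03,0,0,0,-0.03],[-0.13,-0.03,0,0,0,-0.03],[-0.13,-0.03,0,0,0,-0.03],[-0.13,-0.03,0,0,0,-0.03],[-0.13,-0.03,0,0,0,-0.03],[-0.13,-0.03,0,0,0,-0.03],[-0.13,-0.03,0,0,0,-0.03],[-0.13,-0.03,0,0,0,-0.03],[-0.13,-0.03,0,0,0,-0.03],[-0.13,-0.03,0,0,0,-0.03],[0,0,0,0,0,0],[0,0,0,0,0,0]],
])

```text
clock: 31.9
position: [0.571, 0.1677, 0.0548]
ee_rot: [0.763, 0.646, 0.0, -0.0]
ft_force: [-0.5, -0.2, -1.0]
grip_width: 0.127
grasp_force: 98.0
```

```bash
python3 - <<'E'
from ik import *
P=[];
for _ in range(4):
    im=camera('side'); P.append(get_obs()['position'])
p=np.mean(P,0);o=get_obs()
FY=foot(0,1,0)-foot(0,0,0);print('foot xyz',(p-foot(0,0,0))@FX,(p-foot(0,0,0))@FY,p[2],np.std(P,0))
x,R=fk(o['joint_pos'],KX,SG);print('fk',((x-foot(0,0,0))@FX,(x-foot(0,0,0))@FY,x[2]))
plan(foot(-.175,0,.056),Rt([0,0,-1],-FX),1,p,Ro.from_quat(o['ee_rot']).as_matrix())
# predicted sleeve mouth and pin pixels; edge profile for pin height check in side camera
pc=lambda X:proj('side',X)[0].round(1)
print('mouth',pc(foot(-.075,0,.062)),'tip exp',pc(foot(-.101,0,.062)),'collar',pc(foot(-.159,0,.062)))
# brightness across shank at mid (foot x=-.125), sampled along z and along foot y
g=cv2.cvtColor(im,cv2.COLOR_RGB2GRAY).astype(np.float32)
for xs in(-.112,-.122,-.132):
    zs=np.arange(.045,.08,.002);uv=proj('side',np.array([foot(xs,0,z) for z in zs])).astype(np.float32)
    print(xs,[int(v) for v in cv2.remap(g,uv[:,0][None],uv[:,1][None],cv2.INTER_LINEAR)[0]])
xs=np.arange(-.16,-.04,.004);uv=proj('side',np.array([foot(a,0,.062) for a in xs])).astype(np.float32)
print([(round(float(a*1000)),int(v)) for a,v in zip(xs,cv2.remap(g,uv[:,0][None],uv[:,1][None],cv2.INTER_LINEAR)[0])])
E
```

```text
foot xyz -0.17957233469635733 0.0016386766023603653 0.054831027481802394 [2.71308885e-05 1.49982274e-04 2.56509445e-05]
fk (np.float64(-0.17969016190533005), np.float64(0.0017248182103099168), np.float64(0.05474355780323492))
1 x [-0.11, -0.04, -0.03, 0.0, -0.01, -0.01] turn/row 0.1
mouth [223.8 209.6] tip exp [218.8 213.4] collar [206.9 222.1]
-0.112 [88, 111, 133, 149, 160, 167, 172, 170, 161, 152, 144, 135, 126, 116, 105, 97, 92, 98]
-0.122 [68, 83, 108, 135, 162, 189, 205, 215, 210, 195, 161, 115, 83, 61, 50, 47, 48, 52]
-0.132 [63, 85, 110, 133, 154, 170, 182, 181, 170, 143, 105, 77, 58, 46, 41, 39, 38, 38]
[(-160, 48), (-156, 86), (-152, 122), (-148, 113), (-144, 111), (-140, 110), (-136, 136), (-132, 161), (-128, 164), (-124, 198), (-120, 218), (-116, 179), (-112, 156), (-108, 163), (-104, 186), (-100, 219), (-96, 237), (-92, 234), (-88, 198), (-84, 166), (-80, 161), (-76, 150), (-72, 144), (-68, 148), (-64, 160), (-60, 178), (-56, 199), (-52, 210), (-48, 212), (-44, 208)]
```

Request:
carry_out([
  [[-0.06,-0.04,-0.04,0,0,0],[-0.06,0,0,0,0,0],[-0.06,0,0,0,0,0],[-0.06,0,0,0,0,0],[-0.06,0,0,0,0,0],[-0.06,0,0,0,0,0],[-0.06,0,0,0,0,0],[-0.06,0,0,0,0,0],[-0.06,0,0,0,0,0],[-0.06,0,0,0,0,0],[-0.06,0,0,0,0,0],[-0.06,0,0,0,0,0],[-0.06,0,0,0,0,0],[0,0,0,0,0,0]],
])

```text
clock: 33.27
position: [0.5644, 0.1369, 0.0563]
ee_rot: [0.763, 0.646, 0.0, 0.0]
ft_force: [1.2, 0.5, -2.5]
grip_width: 0.129
grasp_force: 98.6
```

```bash
cat > st.py <<'E'
from ik import *
o=get_obs();p=o['position'];FY=foot(0,1,0)-foot(0,0,0);R=Ro.from_quat(o['ee_rot']).as_matrix()
print('foot xyz mm',(1000*np.array([(p-foot(0,0,0))@FX,(p-foot(0,0,0))@FY,p[2]])).round(1),'F foot',np.array([o['ft_force']@FX,o['ft_force']@FY,o['ft_force'][2]]).round(1),'tq',o['torque'].round(2),'tilt',Ro.from_matrix(Rt([0,0,-1],-FX).T@R).as_rotvec().round(3))
E
python3 st.py
```

```text
foot xyz mm [-147.4    0.3   56.3] F foot [-0.7  1.1 -2.5] tq [-0.02 -0.02  0.09] tilt [-0.001  0.001  0.002]
```

Request:
carry_out([
  [[-0.06,0,0,0,0,0],[-0.06,0,0,0,0,0],[-0.06,0,0,0,0,0],[-0.06,0,0,0,0,0],[-0.06,0,0,0,0,0],[-0.06,0,0,0,0,0],[0,0,0,0,0,0]],
])

```text
clock: 33.85
position: [0.5628, 0.1235, 0.0569]
ee_rot: [0.763, 0.646, 0.002, 0.0]
ft_force: [3.2, 0.3, -1.3]
grip_width: 0.127
grasp_force: 98.8
```

```bash
python3 st.py
```

```text
foot xyz mm [-134.     0.9   56.9] F foot [-0.8  3.1 -1.3] tq [ 0.17 -0.85  0.24] tilt [-0.002  0.002  0.001]
```

Request:
carry_out([
  [[-0.06,0.02,0,0,0,0],[-0.06,0,0,0,0,0],[-0.06,0,0,0,0,0],[-0.06,0,0,0,0,0],[-0.06,0,0,0,0,0],[-0.06,0,0,0,0,0],[0,0,0,0,0,0]],
])

```text
clock: 34.43
position: [0.5605, 0.1082, 0.0565]
ee_rot: [0.763, 0.646, 0.0, 0.0]
ft_force: [3.5, -1.4, 0.6]
grip_width: 0.129
grasp_force: 98.9
```

```bash
python3 st.py
```

```text
foot xyz mm [-118.5    1.2   56.5] F foot [0.8 3.7 0.6] tq [-0.27 -0.64  0.15] tilt [-0.001  0.     0.002]
```

Request:
carry_out([
  [[-0.06,0.03,0,0,0,0],[-0.06,0,0,0,0,0],[-0.06,0,0,0,0,0],[-0.06,0,0,0,0,0],[-0.06,0,0,0,0,0],[-0.06,0,0,0,0,0],[-0.06,0,0,0,0,0],[0,0,0,0,0,0]],
])

```text
clock: 35.1
position: [0.5584, 0.0919, 0.0563]
ee_rot: [0.763, 0.646, 0.0, -0.0]
ft_force: [-0.7, -0.4, 1.3]
grip_width: 0.13
grasp_force: 99.0
```

```bash
python3 st.py
```

```text
foot xyz mm [-102.     1.7   56.3] F foot [ 0.5 -0.6  1.3] tq [-0.21  0.01 -0.05] tilt [0.    0.    0.002]
```

Request:
carry_out([
  [[-0.05,0,0,0,0,0],[-0.05,0,0,0,0,0],[-0.05,0,0,0,0,0],[-0.05,0,0,0,0,0],[0,0,0,0,0,0]],
])

```text
clock: 35.52
position: [0.5576, 0.0867, 0.0566]
ee_rot: [0.763, 0.647, 0.002, -0.001]
ft_force: [2.4, 9.4, -1.2]
grip_width: 0.13
grasp_force: 98.9
```

```bash
python3 st.py
```

```text
foot xyz mm [-96.8   1.9  56.6] F foot [-9.7  0.8 -1.2] tq [ 1.99 -0.61 -0.06] tilt [-0.001  0.005  0.   ]
```

Request:
carry_out([
  [[-0.06,0,0,0,0,0],[-0.06,0,0,0,0,0],[-0.06,0,0,0,0,0],[0,0,0,0,0,0],[0,0,0,0,0,0]],
])

```text
clock: 35.93
position: [0.5575, 0.0864, 0.0578]
ee_rot: [0.761, 0.649, 0.007, -0.003]
ft_force: [7.8, 29.0, -3.4]
grip_width: 0.132
grasp_force: 98.5
```

```bash
python3 st.py
```

```text
foot xyz mm [-96.5   1.8  57.8] F foot [-29.9   2.9  -3.4] tq [ 6.25 -1.65 -0.06] tilt [-0.004  0.014 -0.005]
```

The pin stopped dead at -96.5 mm (nominal home is -97 mm) under 30 N, so it is home. I'll ease off, open and retreat upward.

Request:
carry_out([
  [[0.09,0,0,0,0,0],[0.09,0,0,0,0,0],[0.06,0,0,0,0,0],[0,0,0,0,0,0]],
])

```text
clock: 36.27
position: [0.5577, 0.0868, 0.0563]
ee_rot: [0.763, 0.646, 0.0, -0.0]
ft_force: [0.5, 3.6, 3.5]
grip_width: 0.132
grasp_force: 98.9
```

Request:
carry_out([
  [[0,0,0,0,0,0],[0,0,0,0,0,0],[0,0,0,0,0,0],[0,0,0,0,0,0],[0,0,0,0,0,0],[0,0,0,0,0,0],[0,0,0,0,0,0]],
], hand=0.2)

```text
clock: 36.85
position: [0.5577, 0.0866, 0.0562]
ee_rot: [0.763, 0.646, 0.0, -0.0]
ft_force: [0.1, -0.1, -0.4]
grip_width: 0.404
grasp_force: 0.0
```

Request:
carry_out([
  [[0,0,-0.2,0,0,0],[0,0,-0.4,0,0,0],[0,0,-0.4,0,0,0],[0.1,0,-0.5,0,0,0],[0.2,0,-0.5,0,0,0],[0.2,0,-0.5,0,0,0],[0.2,0,-0.5,0,0,0],[0.2,0,-0.5,0,0,0],[0.2,0,-0.5,0,0,0],[0.2,0,-0.5,0,0,0],[0.2,0,-0.5,0,0,0],[0.2,0,-0.5,0,0,0],[0,0,0,0,0,0],[0,0,0,0,0,0]],
])

```text
clock: 38.02
position: [0.569, 0.1545, 0.2777]
ee_rot: [0.763, 0.647, 0.001, 0.0]
ft_force: [-0.3, -0.6, -0.2]
grip_width: 0.399
grasp_force: 0.0
```

```bash
python3 - <<'E'
from ik import *
im=camera('side');g=cv2.cvtColor(im,cv2.COLOR_RGB2GRAY).astype(np.float32)
cv2.imwrite('pics/s8.png',im[:,:,::-1])
# expected pin pixels when home; profile across T (foot y) and along axis in the side picture
for x in(-.088,-.100,-.113,-.123,-.133,-.14):
    ys=np.arange(-.045,.046,.006);uv=proj('side',np.array([foot(x,y,.060) for y in ys])).astype(np.float32)
    print(x,[int(v) for v in cv2.remap(g,uv[:,0][None],uv[:,1][None],cv2.INTER_LINEAR)[0]])
E
```

```text
-0.088 [91, 99, 128, 125, 130, 142, 157, 161, 175, 199, 234, 240, 180, 78, 59, 59]
-0.1 [97, 114, 120, 123, 156, 191, 174, 161, 178, 214, 237, 237, 193, 83, 63, 59]
-0.113 [181, 181, 162, 139, 147, 219, 225, 225, 226, 226, 226, 225, 210, 134, 76, 58]
-0.123 [138, 132, 112, 105, 138, 168, 167, 170, 176, 179, 171, 152, 133, 100, 62, 58]
-0.133 [43, 49, 86, 101, 102, 103, 108, 135, 138, 112, 103, 99, 79, 59, 57, 57]
-0.14 [40, 48, 70, 75, 76, 75, 85, 93, 85, 80, 78, 67, 59, 57, 57, 58]
```

```bash
python3 -c "
from workcell import hand_in;print(hand_in())"
```

```text
the job is handed in; nothing more can be done
None
```

I folded the mirror fully up and pushed the lock pin home (30 N, no further travel at the nominal home depth), let go and backed clear, then handed the job in at about 38 s; the goods were left alone, and no verdict came back.

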